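Clamp an outlet elbow on the flow bench and open the air

TASK

Set the outlet elbow (the black part with the side spout) upright on the middle of the flow box's rubber gasket with its spout pointing straight at the pickup horn, and swing the clamp arm fully home over it. Turn the thumbscrew clockwise until its drag clutch first slips and stop there, well within an eighth of a turn of slip; then push the air valve lever all the way over. Leave the other loose parts on the bench where they are.

Things in the scene. Friction and masses are not known exactly. Their poses are not given: they have to be found in the camera images.
- elbow_mid (a point): Centre (half-way up, on the upright axis) of the loose outlet elbow: a black round upright body 44 mm in diameter, 95 mm tall, flat closed top, foot flange 60 mm in diameter and 8 mm thick. This point is 47.5 mm above its underside; its x axis points along the side spout, z up. Above the spout (over 53 mm above the foot) the body is plain and can be gripped from any side. About 0.35 kg.
- elbow_spout (a point): Centre of the tip of the elbow's round side spout (32 mm in diameter, lip 36 mm), 75 mm from the elbow's upright axis, 35 mm above its underside. The spout lies level.
- elbow: The elbow itself; origin at the centre of its underside, x along the spout, z up.
- flowbox: Fixed flow box of wood and clear sheet, its top plate 60 mm above the bench; it spans 125 mm either way in its x, and from y = -170 to +90 mm. Origin on the bench under the gasket's centre; its x points away from the robot side, its y to the left. The elbow's spout must point along its -y, at the pickup horn.
- gasket_top (a point): Centre of the top of the flat round rubber gasket (90 mm in diameter, 4 mm thick, small black air port in its middle) on the flow box, 64 mm above the bench: the elbow's foot stands here. Axes as the flow box.
- pickup_mouth (a point): Centre of the mouth (68 mm in diameter) of the fixed aluminium pickup horn on the flow box, 100 mm to the -y side of the gasket's centre, 99 mm above the bench (the spout's height once the elbow stands on the gasket, leaving 25 mm between).
- clamp_arm (a joint): Angle of the clamp arm (rad), a flat aluminium bar that swings level on a steel post, 186 to 202 mm above the bench. 0 = against its stop, over the gasket (bar pointing to the flow box's -x); grows as it swings out towards the box's +y (clockwise from above), at most 1.75. Stiff, stays where left: about 4 N at its handle moves it.
- swing_hinge (a point): Point on the upright hinge axis of the clamp arm, 100 mm to the +x side of the gasket's centre, 194 mm above the bench. Axes as the flow box.
- swing_handle (a point): Upright round steel pin (16 mm in diameter, top 254 mm above the bench, exposed length 52 mm) at the clamp arm's free end, 175 mm from the hinge axis; this point is on its axis, 232 mm above the bench. Push or pinch it to swing the arm.
- knob_grip (a point): Grip point of the thumbscrew, a black knurled round knob 38 mm in diameter, 215 to 255 mm above the bench, on the clamp arm 100 mm from the hinge axis and 75 mm from the pin; over the gasket's centre when the arm is home. On its axis, 237 mm above the bench; x axis opposite to the white line on the knob. The knob does not rise or sink as it turns.
- screw (a joint): Turn of the screw spindle (rad) under the knob, an aluminium collar 44 mm in diameter with a pointer tooth; grows clockwise from above, 0 to 4.8. 5 mm of downward foot travel per rad; the foot meets an elbow standing on the gasket at about 2.6 rad. It turns with the knob (drag 0.08 N m) until the foot presses on the elbow, then stops; it does not unwind by itself.
- clutch (a joint): Slip of the knob relative to the screw spindle (rad), clockwise positive, 0 at the start (white line over the pointer tooth). Stays near 0 while the screw still runs; grows once the foot presses hard and the clutch (0.18 N m) slips. A slip of 0.15 rad is a definite slip, 0.78 rad (an eighth of a turn) is too far.
- clamp_foot: Round steel foot, 30 mm in diameter, under the clamp arm below the knob; origin at the centre of its lower face. Moves down as the screw turns.
- valve (a joint): Air valve lever (rad): 0 = leaning towards the lever base's -x side (shut), 1.0 = fully over to its +x side (open). Stays where it is left.
- valve_tip (a point): Centre of the dark steel ball (26 mm in diameter) at the tip of the air valve lever, 90 mm from the lever's pivot, which lies 22 mm above the bench at the middle of the grey base block; the ball is 43 mm to the -x side of the pivot when shut and 43 mm to the +x side when open, 101 mm above the bench at both ends and 112 mm half-way. Under 1 N at the ball moves it.
- valve_base: The grey block of the air valve, fixed on the bench; origin at the centre of its underside; the lever swings in its x-z plane from -x to +x.
- coupling: Loose straight coupling, like the elbow but without a spout (60 mm foot, 44 mm body, 95 mm tall); origin at the centre of its underside. Leave alone.
- hose_clamp_a: Loose steel hose clamp, ring 60 mm in diameter and 15 mm high; origin at the ring's centre on the bench. Leave alone.
- hose_clamp_b: Loose steel hose clamp, ring 72 mm in diameter and 15 mm high; origin at the ring's centre on the bench. Leave alone.
- hose_clamp_c: Loose steel hose clamp, ring 52 mm in diameter and 15 mm high; origin at the ring's centre on the bench. Leave alone.
- screwdriver: Loose screwdriver, 200 mm long, black handle, lying on the bench. Leave alone.
- tape_roll: Loose grey roll of tape, 100 mm in diameter, 48 mm high; origin at the centre of its underside. Leave alone.

How it is judged:
By the outcome, as a careful person would: the job done as asked, in the order asked, and still so for the second after the job is handed in, with the robot touching nothing.
It also fails if it takes over 67 s, if anything falls off the work surface, if the arm or the gripper's body presses on something with over 40 N, if the wrist force passes 120 N, or if a joint passes its speed limit or range.

ROBOT

A 6-joint arm with a two-finger parallel gripper is mounted at the origin on the work surface. World frame = base frame: x ahead of the robot, y to its left, z up, the work surface at z = 0. Lengths are in m, angles in rad, forces in N, time in s.
With the tool pointing down it reaches from about 0.35 to 0.85 m from the base axis. Payload 8.1 kg.
Tool frame: the origin (TCP) lies at the centre of the arm's flange, where the gripper is bolted on; the fingertips stand 186 mm ahead of it and the grasp point (between the pads) lies 167 mm ahead of it (robot.nose_length is the distance from the TCP to the fingertips, in m); z points along the fingers, x is the direction in which the jaws open and shut, and the axes are right-handed (so a half turn about z gives the same grasp; the last joint's range is limited). The gripper opens to 93 mm and grips with 3 to 60 N. Pads are 15 mm wide; open, the fingers measure 128 mm over their backs; the gripper's body (75 mm by 188 mm) begins 65 mm behind the grasp point.
Start: joints at [-1.363, 0.13, 1.488, -0, 1.523, -0.085], TCP at [0.173, -0.574, 0.405] pointing down, gripper open.
Joint ranges: [-2.96, 2.96], [-0.89, 2.26], [0.02, 2.5], [-1.34, 4.48], [0, 2.73], [-2.66, 2.66]. Speed limits (rad/s): [2.39, 2.39, 2.79, 3.14, 3.14, 3.14].

INTERFACE

Orientations are given as a rotation vector (axis times angle).
In Python, from plant import robot gives the robot as it stands.
- The arm moves only by the tool arm_command, never from a script. Its argument "motion" is a list of rows, each an object with "slide": the shift along the tool's x, y, z each as a share of 0.4 m, from -1 to 1, a list of three; "turn": the turn, a rotation vector about the tool's x, y, z each as a share of 0.5 rad, from -1 to 1, a list of three. A call has exactly 5 rows; each row shifts and turns the commanded pose from where the row before left it, along the tool's axes as they then stand; what a row does not reach is not made up. A row lasts 1/12 s, in which the tool goes at most 41.7 mm and 7.16 degrees, less where a joint would pass 70% of its speed; a pose out of reach is approached as far as the arm can. A call with a number of a shift or a turn outside -1 to 1 is refused whole. A call with a gripper value outside its range is refused whole. "gripper" is the opening in per cent of the stroke, from 0 (shut) to 100 (fully open), set as the call begins (left out, the last holds). The fingers move at their own pace and stop on an object; "grip_force" is the grip in N (left out, the last holds). Time passes only in rows, so rows that do not move let the fingers close, or fill a call up. It gives the time, the measured TCP pose, the force and the opening at its end, in the units of the state.
- robot.read_state(): the state, without advancing time (a new reading comes with each control period).
- robot.read_camera(name): name is "scene" or "side" or "wrist"; returns a dict with "pixels" (384x512x3 uint8, blue, green, red), "intrinsics" (3x3 intrinsics, pixels), "T" (4x4, takes a point from camera to world coordinates). Camera axes: x right, y down, z forward; pixel columns grow to the right and rows downward; lengths in m; the calibration is good to about 2 mm. The wrist camera is an equidistant fisheye: a pixel r from the principal point sees the ray r / f radians off the axis. A picture is of the moment at which its call begins. There is no depth.
- robot.close_job(): hands the job in, once; it reports no verdict.
The state is a dict: "t": time; "q": joint angles; "dq": joint speeds; "joint_torque": joint torques, N m; "tool_pos": TCP position; "orientation": TCP orientation; "force": force on the tool from outside, world axes, zero at the start; "wrist_torque": the same for the moment, N m; "opening": finger opening in m.
Only numpy, scipy, OpenCV 4.12 (cv2) and the standard library are available. Lean on these libraries where they do the work, as an engineer would, in place of code of your own. Each camera call takes 0.05 s, during which the arm holds its last target.

## Working session

There is one attempt and no reset: what is moved stays moved. The work goes in short steps, Python scripts to look and compute and a tool call to move; the robot and the scene stay as the last step left them, time stands still between calls to the robot, and variables do not carry over. Pictures are saved under pics/ and viewed, and the job is handed in when it is done.

Besides the shell and the picture viewer there is one more tool, called after "Call:" as name(argument=value, ...), one argument or row to a line, values as JSON. arm_command: Moves the arm, as the interface text tells. Shift numbers are shares of 0.4 m and turn numbers shares of 0.5 rad, none past 1 either way. Its arguments: {"type":"object","properties":{"motion":{"type":"array","items":{"type":"object","properties":{"slide":{"type":"array","items":{"type":"number"}},"turn":{"type":"array","items":{"type":"number"}}}}},"gripper":{"type":"number"},"grip_force":{"type":"number"}},"required":["motion"]}

```bash
ls -la; mkdir -p pics
python3 - <<'E'
from plant import robot
import cv2
s=robot.read_state()
for k,v in s.items(): print(k,v)
for n in ["scene","side","wrist"]:
    c=robot.read_camera(n); cv2.imwrite(f"pics/{n}0.png",c["pixels"]); print(n,c["intrinsics"],c["T"])
E
```

```text
total 12
drwxr-xr-x  3 agent agent 4096 Dec  6 20:55 .
drwxr-xr-x 23 root  root  4096 Dec  6 20:55 ..
drwxr-xr-x  2 agent agent 4096 Dec  6 20:55 pics
t 0.0
q [-1.36342217e+00  1.31190603e-01  1.48927951e+00 -3.60924701e-05
  1.52301816e+00 -8.54083227e-02]
dq [ 0.00022352  0.00048841 -0.00041986  0.00052816 -0.00190792  0.00117957]
joint_torque [ 2.80740147e-03 -5.59843540e+01 -4.91753912e+01  7.70401047e-02
  3.57797602e-02 -1.24445587e-04]
tool_pos [ 0.17313258 -0.57423628  0.40366943]
orientation [-2.52073435e+00  1.87290567e+00  2.26655214e-03]
force [-0.16057592  0.39824631  0.41871704]
wrist_torque [0.0467838  0.01044726 0.00307479]
opening 0.09302370616634219
scene [[424.06687959   0.         251.44346372]
 [  0.         424.06687959 193.51835122]
 [  0.           0.           1.        ]] [[-7.67280768e-01  5.35213464e-01 -3.53308323e-01  1.03232226e+00]
 [ 6.41311042e-01  6.39820302e-01 -4.23497495e-01  6.02375870e-01]
 [-6.07723781e-04 -5.51522012e-01 -8.34160117e-01  1.27227331e+00]
 [ 0.00000000e+00  0.00000000e+00  0.00000000e+00  1.00000000e+00]]
side [[472.27246346   0.         253.71584461]
 [  0.         472.27246346 184.69036964]
 [  0.           0.           1.        ]] [[ 0.92063844 -0.27849275  0.27361771  0.19887397]
 [-0.3903287  -0.64172202  0.66017904 -0.79897886]
 [-0.00826856 -0.71458704 -0.69949767  1.07017786]
 [ 0.          0.          0.          1.        ]]
wrist [[297.31863964   0.         257.41562114]
 [  0.         297.31863964 194.74575061]
 [  0.           0.           1.        ]] [[ 0.28774943 -0.92309225 -0.2551489   0.2446137 ]
 [-0.95770348 -0.27792608 -0.074573   -0.55212639]
 [-0.00207478  0.26581533 -0.96402173  0.38337389]
 [ 0.          0.          0.          1.        ]]
```

View pics/scene0.png

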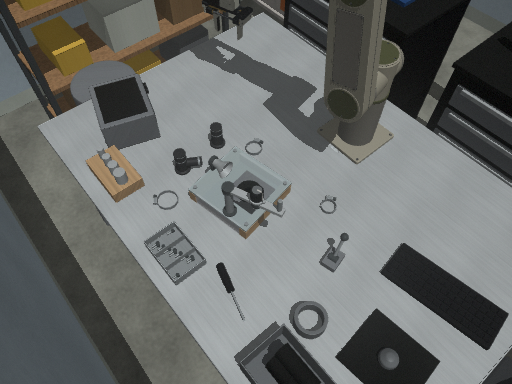

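View pics/side0.png

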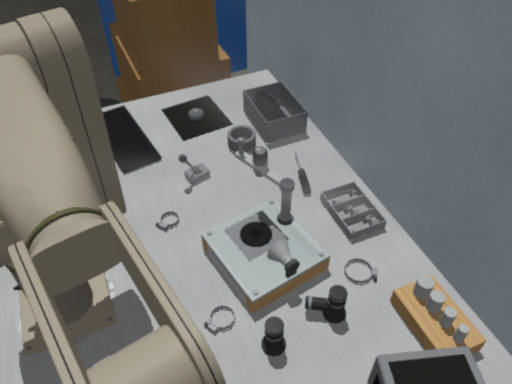

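View pics/wrist0.png

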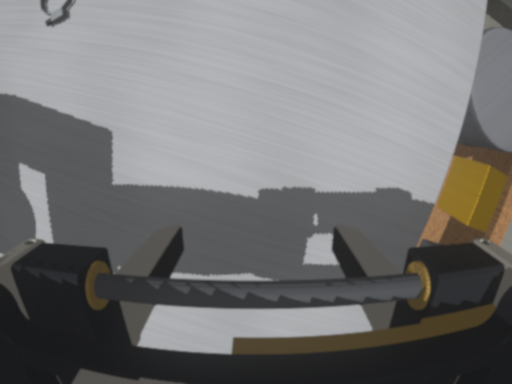

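Run:
```python
import cv2
a=cv2.imread("pics/scene0.png")[110:280,140:360]; cv2.imwrite("pics/scene0c.png",cv2.resize(a,None,fx=3.5,fy=3.5,interpolation=cv2.INTER_CUBIC))
a=cv2.imread("pics/side0.png")[120:360,150:400]; cv2.imwrite("pics/side0c.png",cv2.resize(a,None,fx=2.5,fy=2.5,interpolation=cv2.INTER_CUBIC))
```

```text
(no output)
```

View pics/scene0c.png

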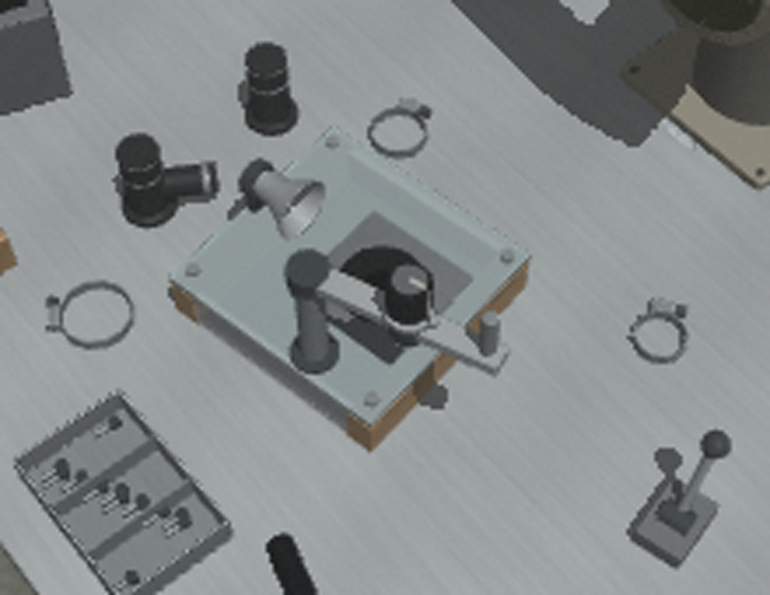

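View pics/side0c.png

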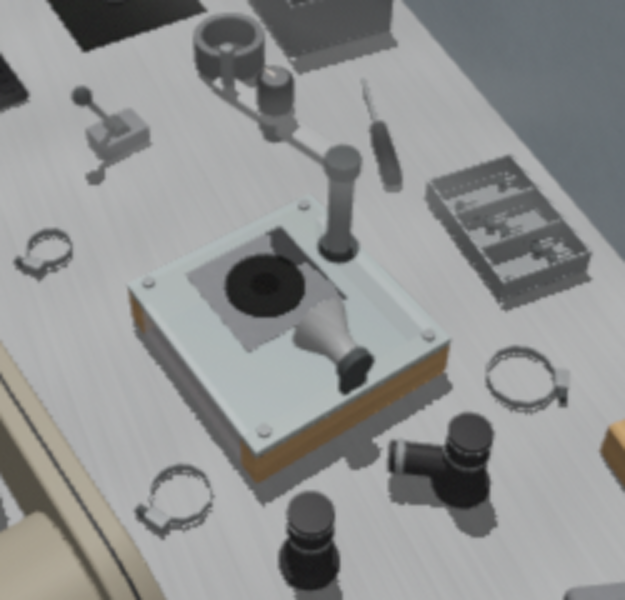

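```bash
cat > h.py <<'E'
import numpy as np, cv2
from scipy.spatial.transform import Rotation as R
K={'scene':(424.06687959,251.44346372,193.51835122),'side':(472.27246346,253.71584461,184.69036964)}
T={'scene':np.array([[-7.67280768e-01,5.35213464e-01,-3.53308323e-01,1.03232226e+00],[6.41311042e-01,6.39820302e-01,-4.23497495e-01,6.02375870e-01],[-6.07723781e-04,-5.51522012e-01,-8.34160117e-01,1.27227331e+00],[0,0,0,1]]),
'side':np.array([[0.92063844,-0.27849275,0.27361771,0.19887397],[-0.3903287,-0.64172202,0.66017904,-0.79897886],[-0.00826856,-0.71458704,-0.69949767,1.07017786],[0,0,0,1]])}
def ray(n,u,v):
    f,cx,cy=K[n]; d=T[n][:3,:3]@np.array([(u-cx)/f,(v-cy)/f,1]); return T[n][:3,3],d/np.linalg.norm(d)
def plane(n,u,v,z):
    o,d=ray(n,u,v); return o+d*(z-o[2])/d[2]
def tri(p1,p2,a='scene',b='side'):
    o1,d1=ray(a,*p1); o2,d2=ray(b,*p2)
    A=np.c_[d1,-d2]; s=np.linalg.lstsq(A,o2-o1,rcond=None)[0]
    x=o1+d1*s[0]; y=o2+d2*s[1]; return (x+y)/2,np.linalg.norm(x-y)
def proj(n,P):
    f,cx,cy=K[n]; p=T[n][:3,:3].T@(np.asarray(P)-T[n][:3,3]); return np.array([f*p[0]/p[2]+cx,f*p[1]/p[2]+cy])
def cs(u,v): return (140+(u+.5)/3.5-.5,110+(v+.5)/3.5-.5)
def cd(u,v): return (150+(u+.5)/2.5-.5,120+(v+.5)/2.5-.5)
E
python3 - <<'E'
from h import *
np.set_printoptions(precision=4,suppress=True)
P=lambda *a: print(*a)
P('gasket side',plane('side',*cd(265,286),.064))
for p in [(128,288),(450,342),(258,447),(308,200)]: P('corner side',plane('side',*cd(*p),.06))
for p in [(333,127),(528,260),(370,424),(170,278)]: P('corner scene',plane('scene',*cs(*p),.06))
P('knob',plane('side',*cd(275,76),.255),plane('scene',*cs(410,281),.255))
P('pin',plane('side',*cd(227,50),.254),plane('scene',*cs(490,318),.254))
P('elbow top',plane('side',*cd(470,432),.095),plane('scene',*cs(138,148),.095))
P('coupling top',plane('side',*cd(310,507),.095),plane('scene',*cs(267,57),.095))
P('spout',plane('side',*cd(393,456),.035),plane('scene',*cs(212,181),.035),tri(cs(212,181),cd(393,456)))
P('ball',tri(cs(715,444),cd(82,96)))
P('vbase',plane('scene',*cs(675,515),.02))
E
```

```text
gasket side [ 0.5216 -0.0305  0.064 ]
corner side [0.3828 0.03   0.06  ]
corner side [ 0.6723 -0.1753  0.06  ]
corner side [ 0.4363 -0.2123  0.06  ]
corner side [0.6213 0.0733 0.06  ]
corner scene [ 0.4307 -0.2147  0.06  ]
corner scene [0.389  0.0434 0.06  ]
corner scene [0.6268 0.0853 0.06  ]
corner scene [ 0.6744 -0.1672  0.06  ]
knob [0.5839 0.0854 0.255 ] [0.5816 0.0863 0.255 ]
pin [0.5537 0.1479 0.254 ] [0.5547 0.1552 0.254 ]
elbow top [ 0.6207 -0.2976  0.095 ] [ 0.6175 -0.2968  0.095 ]
coupling top [ 0.4472 -0.309   0.095 ] [ 0.4417 -0.3114  0.095 ]
spout [ 0.562  -0.2606  0.035 ] [ 0.5619 -0.2558  0.035 ] (array([ 0.5619, -0.2585,  0.0321]), np.float64(0.002587874240352405))
ball (array([0.4197, 0.3141, 0.101 ]), np.float64(0.002079746890049522))
vbase [0.4583 0.3217 0.02  ]
```

Run:
```python
import cv2,numpy as np
a=cv2.imread("pics/scene0.png");b=cv2.imread("pics/side0.png")
def crop(im,x,y,w,h,f,g=1.8):
    c=cv2.resize(im[y:y+h,x:x+w],None,fx=f,fy=f,interpolation=cv2.INTER_CUBIC)
    return np.clip(c.astype(float)*g,0,255).astype(np.uint8)
A=crop(a,168,140,50,40,8);B=crop(b,300,280,50,40,8)
C=crop(a,232,170,60,50,6,1.3);D=crop(b,225,135,60,50,6,1.3)
E=crop(a,315,225,50,50,6,1.3);F=crop(b,175,145,50,50,6,1.3)
cv2.imwrite("pics/el.png",np.hstack([A,B]))
cv2.imwrite("pics/kn.png",np.hstack([C,D]))
cv2.imwrite("pics/va.png",np.hstack([E,F]))
```

```text
(no output)
```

View pics/el.png

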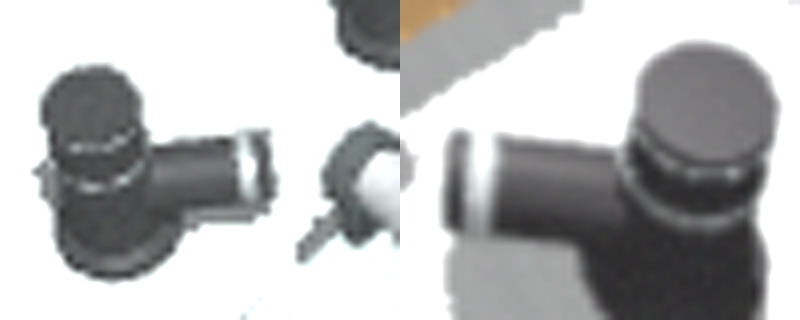

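View pics/kn.png

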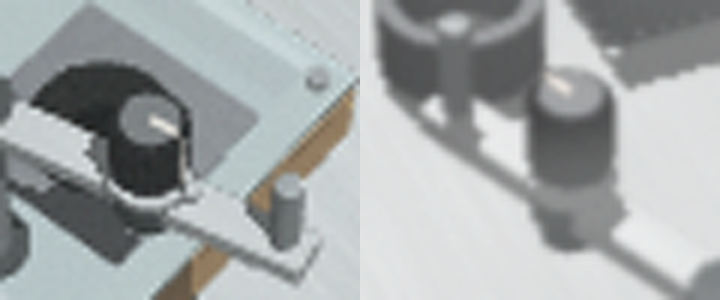

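View pics/va.png

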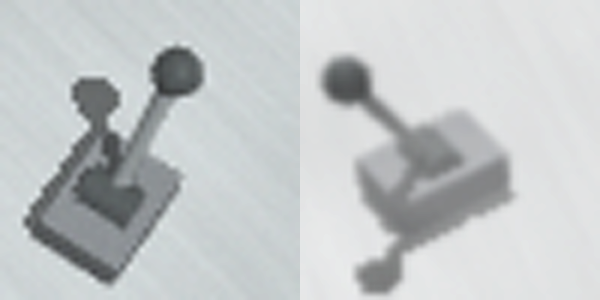

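Run:
```python
from h import *
np.set_printoptions(precision=4,suppress=True)
a=cv2.imread("pics/scene0.png");b=cv2.imread("pics/side0.png")
g=cv2.cvtColor(b,cv2.COLOR_BGR2GRAY)
m=(cv2.resize(g,None,fx=4,fy=4,interpolation=cv2.INTER_CUBIC)<70).astype(np.uint8)
cs_,_=cv2.findContours(m[4*215:4*255,4*230:4*282],cv2.RETR_EXTERNAL,cv2.CHAIN_APPROX_NONE)
c=max(cs_,key=cv2.contourArea)[:,0,:].astype(float)+[920,860]
px=(c+.5)/4-.5
W=np.array([plane('side',*p,.064) for p in px])[:,:2]
def circ(W):
    A=np.c_[2*W,np.ones(len(W))]; s=np.linalg.lstsq(A,(W**2).sum(1),rcond=None)[0]; return s[:2],np.sqrt(s[2]+s[:2]@s[:2])
for it in range(3):
    cc,r=circ(W); d=np.abs(np.hypot(*(W-cc).T)-r); W=W[d<max(.0015,2*np.median(d))]
print('gasket side',cc,r,len(W))
f8=lambda x0,y0,f,u,v:(x0+(u+.5)/f-.5,y0+(v+.5)/f-.5)
es=f8(300,280,8,307.5,103);ec=f8(168,140,8,91,107)
print('elbow top',plane('side',*es,.095),plane('scene',*ec,.095),tri(ec,es))
ss=f8(300,280,8,52,183);sc=f8(168,140,8,268,170)
print('spout',plane('side',*ss,.035),plane('scene',*sc,.035),tri(sc,ss))
bs=f8(175,145,6,46,80);bc=f8(315,225,6,177,72)
print('ball',tri(bc,bs))
# valve base top corners
for z in (.015,.02,.025,.03):
  print(z,[plane('scene',*f8(315,225,6,*p),z)[:2] for p in [(97,130),(180,180),(108,263),(28,215)]],[plane('side',*f8(175,145,6,*p),z)[:2] for p in [(58,160),(157,110),(207,155),(108,212)]])
ks=f8(225,135,6,215,92);kc=f8(232,170,6,152,118)
print('knob',plane('side',*ks,.255),plane('scene',*kc,.255),tri(kc,ks))
ps=f8(225,135,6,95,20);pc=f8(232,170,6,291,182)
print('pin',plane('side',*ps,.254),plane('scene',*pc,.254),tri(pc,ps))
```

```text
gasket side [ 0.5279 -0.0255] 0.04800395550798218 192
elbow top [ 0.6214 -0.2977  0.095 ] [ 0.6204 -0.2933  0.095 ] (array([ 0.621 , -0.2959,  0.0928]), np.float64(0.0031600963939821944))
spout [ 0.5597 -0.2606  0.035 ] [ 0.558  -0.2558  0.035 ] (array([ 0.5588, -0.2584,  0.0327]), np.float64(0.003891237659496492))
ball (array([0.4194, 0.3148, 0.1012]), np.float64(0.0015353586652112118))
0.015 [array([0.4332, 0.2904]), array([0.4203, 0.3402]), array([0.485, 0.349]), array([0.4979, 0.3021])] [array([0.4263, 0.3463]), array([0.4893, 0.3639]), array([0.5028, 0.3175]), array([0.4389, 0.2959])]
0.02 [array([0.4356, 0.2917]), array([0.4228, 0.3413]), array([0.4872, 0.35  ]), array([0.5001, 0.3033])] [array([0.4252, 0.3409]), array([0.4879, 0.3584]), array([0.5014, 0.3122]), array([0.4378, 0.2907])]
0.025 [array([0.4379, 0.2929]), array([0.4252, 0.3423]), array([0.4893, 0.351 ]), array([0.5022, 0.3045])] [array([0.4242, 0.3355]), array([0.4865, 0.3528]), array([0.4999, 0.3069]), array([0.4367, 0.2855])]
0.03 [array([0.4403, 0.2942]), array([0.4276, 0.3434]), array([0.4915, 0.352 ]), array([0.5043, 0.3057])] [array([0.4231, 0.3301]), array([0.4852, 0.3473]), array([0.4985, 0.3016]), array([0.4355, 0.2803])]
knob [0.5859 0.0854 0.255 ] [0.5798 0.0847 0.255 ] (array([0.583 , 0.0847, 0.2571]), np.float64(0.0049234385836663865))
pin [0.5564 0.1552 0.254 ] [0.5524 0.1546 0.254 ] (array([0.5546, 0.1546, 0.2554]), np.float64(0.00304700935490501))
```

Run:
```python
import cv2,numpy as np
a=cv2.imread("pics/scene0.png");b=cv2.imread("pics/side0.png")
cv2.imwrite("pics/bs.png",cv2.resize(b[195:325,195:335],None,fx=5,fy=4.6,interpolation=cv2.INTER_CUBIC)[:598])
cv2.imwrite("pics/bc.png",cv2.resize(a[140:245,183:298],None,fx=5.5,fy=5.5,interpolation=cv2.INTER_CUBIC))
```

```text
(no output)
```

View pics/bs.png

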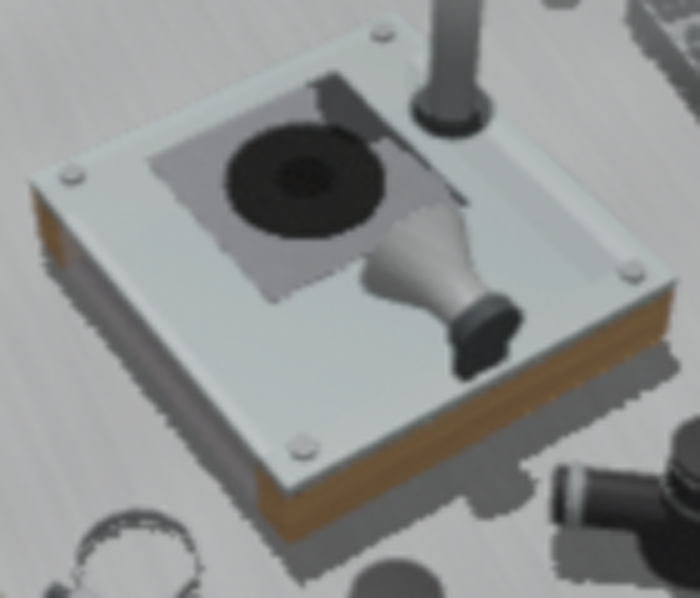

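View pics/bc.png

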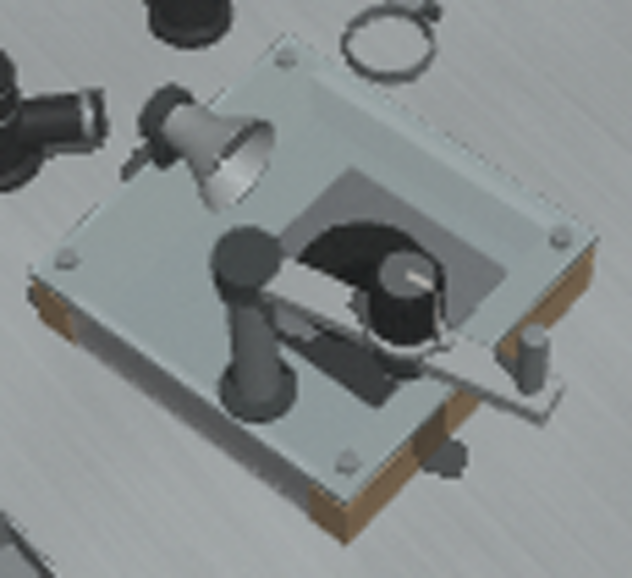

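Run:
```python
from h import *
np.set_printoptions(precision=4,suppress=True)
S=lambda u,v:(195+(u+.5)/5-.5,195+(v+.5)/4.6-.5)
C=lambda u,v:(183+(u+.5)/5.5-.5,140+(v+.5)/5.5-.5)
names=['-x+y','+x+y','+x-y','-x-y']
def an(B):
    c=B.mean(0); xd=(B[1]+B[2]-B[0]-B[3]); yd=B[0]+B[1]-B[2]-B[3]
    ax=np.degrees(np.arctan2(xd[1],xd[0])); ay=np.degrees(np.arctan2(-yd[0],yd[1]))
    yaw=np.radians((ax+ay)/2); 
    print('c',c,'yaws',ax,ay,'size',np.linalg.norm(xd)/2,np.linalg.norm(yd)/2,'gasket',c+.04*np.array([-np.sin(yaw),np.cos(yaw)]))
sb=[S(73,173),S(383,31),S(632,269),S(304,444)]
cb=[C(562,237),C(348,460),C(66,257),C(286,56)]
an(np.array([plane('side',*p,.063)[:2] for p in sb]))
an(np.array([plane('scene',*p,.063)[:2] for p in cb]))
for p,q in zip(cb,sb): print(tri(p,q))
an(np.array([tri(p,q)[0][:2] for p,q in zip(cb,sb)]))
sc=[S(30,180),S(395,10),S(676,284),S(288,491)]
cc=[C(597,238),C(347,500),C(30,270),C(285,33)]
an(np.array([plane('side',*p,.06)[:2] for p in sc]))
an(np.array([plane('scene',*p,.06)[:2] for p in cc]))
print('gasket ell',plane('side',*S(305,179),.064),'port',plane('side',*S(304,177),.064))
```

```text
c [ 0.531  -0.0653] yaws 10.737740960492605 10.79162809907613 size 0.20971735515616824 0.22883151717164832 gasket [ 0.5235 -0.026 ]
c [ 0.5267 -0.0663] yaws 10.421957157023478 10.603751988228055 size 0.21050983682812655 0.23074740708807717 gasket [ 0.5194 -0.027 ]
(array([0.4047, 0.0279, 0.0641]), np.float64(0.0038303024012031226))
(array([0.6107, 0.066 , 0.0647]), np.float64(0.0030919436963354066))
(array([ 0.6533, -0.1594,  0.0656]), np.float64(0.0017863467393173594))
(array([ 0.4472, -0.1979,  0.0658]), np.float64(0.0037587938234471944))
c [ 0.529  -0.0658] yaws 10.523079767367085 10.689931173559057 size 0.20960956836895042 0.22961111978663903 gasket [ 0.5216 -0.0265]
c [ 0.529  -0.0691] yaws 10.861891109297552 10.28590561908842 size 0.247442014725993 0.26000223166183917 gasket [ 0.5217 -0.0297]
c [ 0.5286 -0.0648] yaws 10.708448105767008 10.524094671013852 size 0.24642007169632857 0.26060730456771924 gasket [ 0.5212 -0.0255]
gasket ell [ 0.5222 -0.0285  0.064 ] port [ 0.5223 -0.0268  0.064 ]
```

```bash
cat > pl.py <<'E'
from h import *
import sys,math
from plant import robot
def Rt(yaw): # tool down, tool x at yaw (deg)
    y=math.radians(yaw); x=np.array([np.cos(y),np.sin(y),0]); z=np.array([0,0,-1.]); return R.from_matrix(np.c_[x,np.cross(z,x),z])
def go(x,y,z,yaw,n=None,cur=None,dz=None):
    """rows to TCP target; prints rows"""
    if cur is None:
        s=robot.read_state(); p=np.array(s['tool_pos']); r=R.from_rotvec(s['orientation'])
    else: p,r=cur
    q=Rt(yaw); tp=np.array([x,y,z])
    rv=(r.inv()*q).as_rotvec(); d=np.linalg.norm(tp-p); a=np.linalg.norm(rv)
    if n is None: n=max(1,math.ceil(max(d/.040,a/.12)))
    print('pos',p.round(4),'dist',round(d,4),'turn',rv.round(3),'n',n)
    rows=[]; c=p.copy(); cr=r
    for i in range(n):
        rem=n-i; tgt=p+(tp-p)*(i+1)/n
        sl=(cr.inv().apply(tgt-c)/.4).round(3); rr=(cr.inv()*q).as_rotvec()/rem; tu=(rr/.5).round(3)
        c=c+cr.apply(sl*.4); cr=cr*R.from_rotvec(tu*.5)
        rows.append('{"slide":%s,"turn":%s}'%(sl.tolist(),tu.tolist()))
    while len(rows)%5: rows.append('{"slide":[0,0,0],"turn":[0,0,0]}')
    for i in range(0,len(rows),5): print('['+',\n'.join(rows[i:i+5])+']')
    print('end',c.round(4)); return c,cr
if __name__=='__main__':
    cur=None
    for a in sys.argv[1:]:
        v=[float(t) for t in a.split(',')]; cur=go(*v[:4],n=int(v[4]) if len(v)>4 else None,cur=cur)
E
python3 pl.py .61,-.30,.38,-31
```

```text
pos [ 0.1732 -0.5743  0.4039] dist 0.5164 turn [-0.001  0.001 -0.737] n 13
[{"slide":[-0.026, -0.096, 0.005],"turn":[-0.0, 0.0, -0.113]},
{"slide":[-0.021, -0.097, 0.004],"turn":[-0.0, 0.0, -0.113]},
{"slide":[-0.015, -0.098, 0.005],"turn":[-0.0, 0.0, -0.113]},
{"slide":[-0.01, -0.098, 0.005],"turn":[-0.0, 0.0, -0.113]},
{"slide":[-0.004, -0.1, 0.004],"turn":[-0.0, 0.0, -0.114]}]
[{"slide":[0.001, -0.099, 0.005],"turn":[-0.0, 0.0, -0.113]},
{"slide":[0.007, -0.099, 0.005],"turn":[-0.0, 0.0, -0.114]},
{"slide":[0.013, -0.098, 0.004],"turn":[-0.0, 0.0, -0.113]},
{"slide":[0.018, -0.097, 0.005],"turn":[-0.0, 0.0, -0.114]},
{"slide":[0.024, -0.097, 0.004],"turn":[-0.0, 0.001, -0.113]}]
[{"slide":[0.029, -0.095, 0.005],"turn":[-0.001, 0.0, -0.114]},
{"slide":[0.035, -0.093, 0.005],"turn":[-0.0, 0.001, -0.113]},
{"slide":[0.039, -0.09, 0.004],"turn":[-0.001, 0.0, -0.114]},
{"slide":[0,0,0],"turn":[0,0,0]},
{"slide":[0,0,0],"turn":[0,0,0]}]
end [ 0.6097 -0.3     0.3802]
```

Call:
arm_command(
  motion=[
    {"slide":[-0.026,-0.096,0.005],"turn":[0,0,-0.113]},
    {"slide":[-0.021,-0.097,0.005],"turn":[0,0,-0.113]},
    {"slide":[-0.015,-0.098,0.005],"turn":[0,0,-0.113]},
    {"slide":[-0.01,-0.098,0.005],"turn":[0,0,-0.113]},
    {"slide":[-0.004,-0.1,0.005],"turn":[0,0,-0.114]},
  ],
  gripper=100,
  grip_force=30,
)

```text
t: 0.57
tool_pos: [0.3425, -0.4677, 0.3943]
orientation: [-2.762, 1.496, 0.001]
force: [0.7, -1.5, 0.5]
opening: 0.0932
```

Call:
arm_command(
  motion=[
    {"slide":[0.001,-0.099,0.005],"turn":[0,0,-0.113]},
    {"slide":[0.007,-0.099,0.005],"turn":[0,0,-0.114]},
    {"slide":[0.013,-0.098,0.004],"turn":[0,0,-0.113]},
    {"slide":[0.018,-0.097,0.005],"turn":[0,0,-0.114]},
    {"slide":[0.024,-0.097,0.004],"turn":[0,0,-0.113]},
  ],
)

```text
t: 0.98
tool_pos: [0.5106, -0.362, 0.3851]
orientation: [-2.946, 1.09, 0.001]
force: [0.1, -1.5, 0.5]
opening: 0.0926
```

Call:
arm_command(
  motion=[
    {"slide":[0.029,-0.095,0.005],"turn":[0,0,-0.114]},
    {"slide":[0.035,-0.093,0.005],"turn":[0,0,-0.113]},
    {"slide":[0.039,-0.09,0.004],"turn":[0,0,-0.114]},
    {"slide":[0,0,0],"turn":[0,0,0]},
    {"slide":[0,0,0],"turn":[0,0,0]},
  ],
)

```text
t: 1.4
tool_pos: [0.6113, -0.2983, 0.3785]
orientation: [-3.028, 0.834, 0.003]
force: [-1.0, 0.4, 0.1]
opening: 0.0931
```

Run:
```python
from plant import robot
import cv2,numpy as np
s=robot.read_state(); print(s['t'],s['tool_pos'],s['orientation'],s['q'],s['force'])
c=robot.read_camera('wrist'); np.savez('w1.npz',**c)
cv2.imwrite("pics/w1.png",c["pixels"]); cv2.imwrite("pics/w1b.png",cv2.resize(c["pixels"],None,fx=1.5,fy=1.5,interpolation=cv2.INTER_CUBIC)); print(c['T'])
```

```text
1.4 [ 0.61127799 -0.29828086  0.37852868] [-3.02827340e+00  8.33918651e-01  2.80728312e-03] [-5.29350136e-01  3.59155436e-01  1.26998385e+00  1.14191692e-04
  1.51433376e+00  8.07776360e-03] [-1.02776938  0.35297787  0.14105954]
[[ 0.8585667  -0.49389962 -0.13757323  0.64970145]
 [-0.51269966 -0.82786816 -0.22753764 -0.23390433]
 [-0.00151174  0.26588999 -0.96400219  0.35805622]
 [ 0.          0.          0.          1.        ]]
```

View pics/w1b.png

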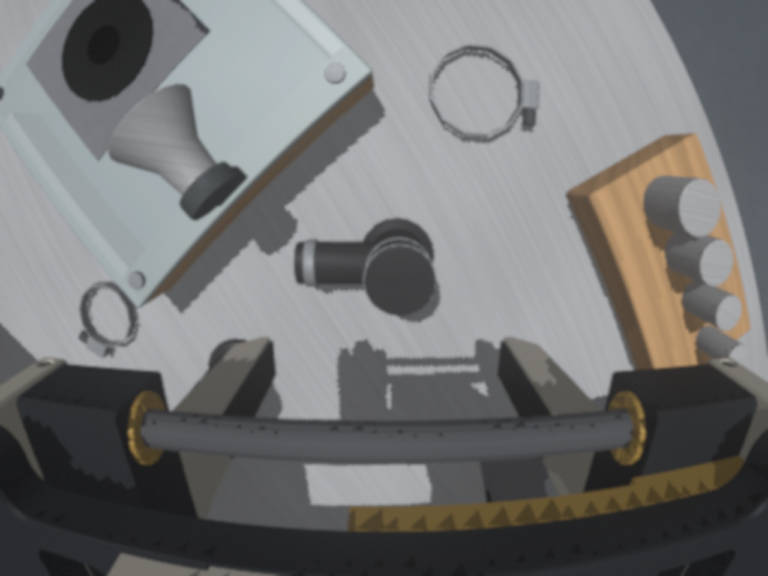

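```bash
cat >> h.py <<'E'
def wray(c,u,v):
    k=c['intrinsics']; x=(u-k[0,2])/k[0,0]; y=(v-k[1,2])/k[1,1]; r=np.hypot(x,y)
    d=np.array([np.sin(r)*x/r,np.sin(r)*y/r,np.cos(r)]) if r>1e-9 else np.array([0,0,1.])
    return c['T'][:3,3],c['T'][:3,:3]@d
def wplane(c,u,v,z):
    o,d=wray(c,u,v); return o+d*(z-o[2])/d[2]
def wproj(c,P):
    k=c['intrinsics']; p=c['T'][:3,:3].T@(np.asarray(P)-c['T'][:3,3]); n=np.linalg.norm(p); th=np.arccos(p[2]/n); q=p[:2]/np.linalg.norm(p[:2])
    return np.array([k[0,0]*th*q[0]+k[0,2],k[1,1]*th*q[1]+k[1,2]])
def circ(W):
    A=np.c_[2*W,np.ones(len(W))]; s=np.linalg.lstsq(A,(W**2).sum(1),rcond=None)[0]; return s[:2],np.sqrt(s[2]+s[:2]@s[:2])
E
python3 - <<'E'
from h import *
np.set_printoptions(precision=4,suppress=True)
c=dict(np.load('w1.npz'))
f=lambda u,v:((u+.5)/1.5-.5,(v+.5)/1.5-.5)
rim=np.array([wplane(c,*f(*p),.095)[:2] for p in [(363,280),(433,280),(398,315),(374,254),(423,254),(375,304),(423,304)]])
print('top',wplane(c,*f(398,279),.095),circ(rim))
print('spout tip',wplane(c,*f(297,263),.035))
# spout edges mid-line: lip top(300,241) bottom(300,286); near body
for p in [(322,263),(345,263),(360,263)]: print(wplane(c,*f(*p),.035))
print('gasket',wplane(c,*f(107,47),.064),'port',wplane(c,*f(104,45),.064))
for p in [(335,71),(137,279)]: print('bolt',wplane(c,*f(*p),.063))
for P in [(.621,-.2955,.095),(.5225,-.027,.064),(.5589,-.2582,.035)]: print((wproj(c,P)+.5)*1.5-.5)
E
```

```text
top [ 0.6225 -0.2924  0.095 ] (array([ 0.6224, -0.2931]), np.float64(0.021587735828354295))
spout tip [ 0.5578 -0.2563  0.035 ]
[ 0.5741 -0.2661  0.035 ]
[ 0.5888 -0.2751  0.035 ]
[ 0.5984 -0.2808  0.035 ]
gasket [ 0.5253 -0.0307  0.064 ] port [ 0.5238 -0.0271  0.064 ]
bolt [ 0.6558 -0.1573  0.063 ]
bolt [ 0.4498 -0.1971  0.063 ]
[398.4169 284.5287]
[102.7744  45.987 ]
[299.5919 264.4218]
```

Run:
```python
import cv2,numpy as np
a=cv2.imread("pics/w1.png")
c=cv2.resize(a[140:218,180:305],None,fx=6,fy=6,interpolation=cv2.INTER_CUBIC)
cv2.imwrite("pics/w1el.png",np.clip(c*1.6,0,255).astype(np.uint8))
```

```text
(no output)
```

View pics/w1el.png

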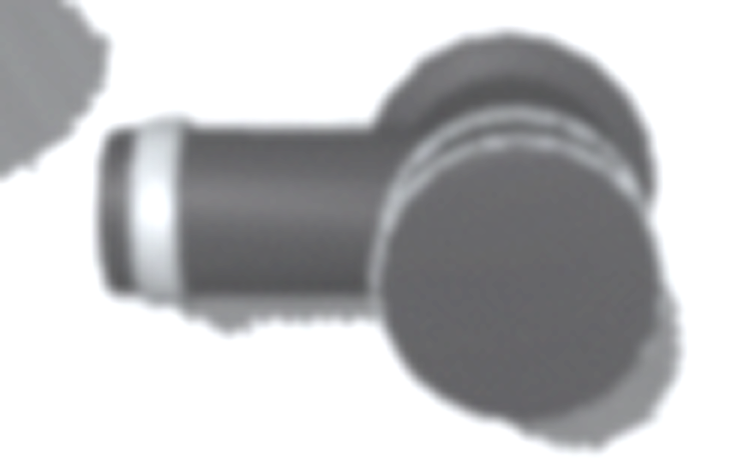

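```bash
python3 pl.py .622,-.294,.30,-30.5,2 .622,-.294,.243,-30.5,3
```

```text
pos [ 0.6102 -0.2995  0.3789] dist 0.08 turn [ 0.     0.002 -0.007] n 2
[{"slide":[0.009, -0.014, 0.099],"turn":[0.0, 0.002, -0.007]},
{"slide":[0.009, -0.013, 0.098],"turn":[0.001, 0.001, -0.008]},
{"slide":[0,0,0],"turn":[0,0,0]},
{"slide":[0,0,0],"turn":[0,0,0]},
{"slide":[0,0,0],"turn":[0,0,0]}]
end [ 0.6218 -0.2939  0.3001]
pos [ 0.6218 -0.2939  0.3001] dist 0.0571 turn [-0.  0.  0.] n 3
[{"slide":[0.0, 0.0, 0.048],"turn":[-0.0, 0.0, 0.0]},
{"slide":[0.0, 0.0, 0.047],"turn":[-0.0, 0.0, 0.0]},
{"slide":[0.0, 0.0, 0.048],"turn":[-0.0, 0.0, 0.0]},
{"slide":[0,0,0],"turn":[0,0,0]},
{"slide":[0,0,0],"turn":[0,0,0]}]
end [ 0.6218 -0.2939  0.2429]
```

Call:
arm_command(
  motion=[
    {"slide":[0.009,-0.014,0.099],"turn":[0,0.002,-0.007]},
    {"slide":[0.009,-0.013,0.098],"turn":[0,0.001,-0.008]},
    {"slide":[0,0,0.048],"turn":[0,0,0]},
    {"slide":[0,0,0.048],"turn":[0,0,0]},
    {"slide":[0,0,0.047],"turn":[0,0,0]},
  ],
)

```text
t: 1.87
tool_pos: [0.6201, -0.2959, 0.2425]
orientation: [3.029, -0.832, 0.0]
force: [0.2, 0.8, 0.3]
opening: 0.0928
```

Call:
arm_command(
  motion=[
    {"slide":[0,0,0],"turn":[0,0,0]},
    {"slide":[0,0,0],"turn":[0,0,0]},
    {"slide":[0,0,0],"turn":[0,0,0]},
    {"slide":[0,0,0],"turn":[0,0,0]},
    {"slide":[0,0,0],"turn":[0,0,0]},
  ],
  gripper=0,
  grip_force=25,
)

```text
t: 2.28
tool_pos: [0.6221, -0.2954, 0.2463]
orientation: [3.029, -0.828, 0.007]
force: [-0.7, -0.4, 0.1]
opening: 0.0642
```

Run:
```python
from plant import robot
import cv2,numpy as np
s=robot.read_state(); print(s['t'],s['tool_pos'],s['orientation'],s['opening'],s['force'])
c=robot.read_camera('wrist'); np.savez('w2.npz',**c)
cv2.imwrite("pics/w2b.png",cv2.resize(c["pixels"],None,fx=1.5,fy=1.5,interpolation=cv2.INTER_CUBIC))
```

```text
2.2833 [ 0.62209946 -0.29536063  0.24625258] [ 3.02910368 -0.82841856  0.00720194] 0.06415821741688725 [-0.65936982 -0.35831151  0.06961252]
```

View pics/w2b.png

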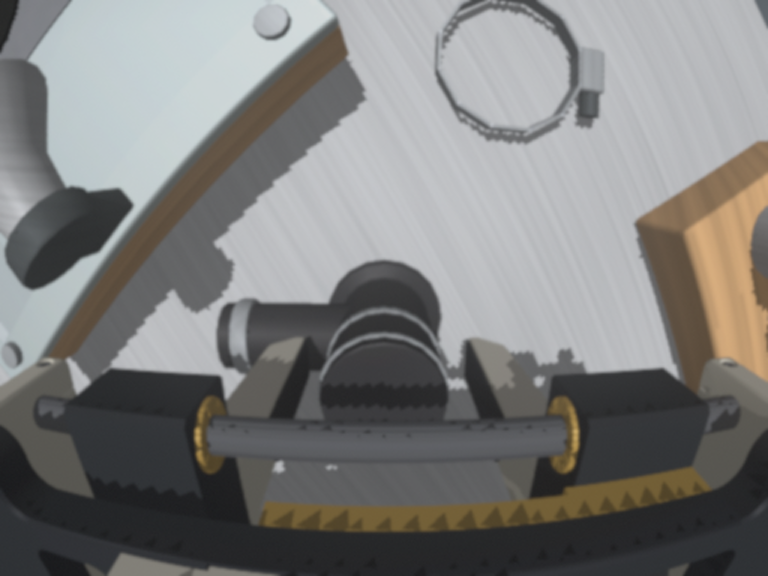

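Call:
arm_command(
  motion=[
    {"slide":[0,0,0],"turn":[0,0,0]},
    {"slide":[0,0,0],"turn":[0,0,0]},
    {"slide":[0,0,0],"turn":[0,0,0]},
    {"slide":[0,0,0],"turn":[0,0,0]},
    {"slide":[0,0,0],"turn":[0,0,0]},
  ],
)

```text
t: 2.75
tool_pos: [0.6218, -0.2947, 0.2445]
orientation: [3.03, -0.828, 0.003]
force: [-1.4, 0.5, 4.4]
opening: 0.0436
```

Run:
```python
from plant import robot
import cv2,numpy as np
for i in range(3):
    s=robot.read_state(); print(s['t'],s['tool_pos'],s['q'],s['opening'],s['force'])
    c=robot.read_camera('wrist'); print(c['T'][:3,3])
cv2.imwrite("pics/w3b.png",cv2.resize(c["pixels"],None,fx=1.5,fy=1.5,interpolation=cv2.INTER_CUBIC))
```

```text
2.75 [ 0.62178278 -0.29474854  0.24447893] [-5.17123286e-01  4.78778178e-01  1.36760529e+00 -5.81690884e-05
  1.29311062e+00  1.62798692e-02] 0.043592258874005974 [-1.42966437  0.50374872  4.35720107]
[ 0.66003718 -0.23028211  0.22402294]
2.8 [ 0.621801   -0.29474768  0.2444587 ] [-5.17125833e-01  4.78822700e-01  1.36758533e+00  4.33632974e-06
  1.29305549e+00  1.62757584e-02] 0.04406909675633859 [-0.85175894  0.29719103  4.61213242]
[ 0.66003764 -0.23028572  0.2240217 ]
2.85 [ 0.62179312 -0.2947507   0.24445407] [-5.17130233e-01  4.78826088e-01  1.36758979e+00 -1.47310888e-05
  1.29307398e+00  1.62474428e-02] 0.04337665376801763 [-1.18630179 -0.16279001  4.58099458]
[ 0.66003745 -0.23028892  0.22402032]
```

View pics/w3b.png

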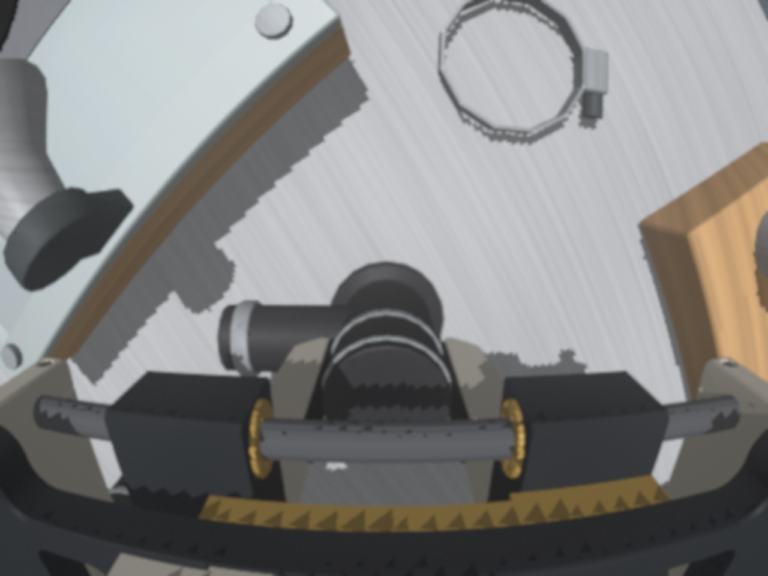

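```bash
python3 - <<'E'
from plant import robot
from h import *
s=robot.read_state(); M=R.from_rotvec(s['orientation']).as_matrix(); print(np.degrees(np.arctan2(M[1,0],M[0,0])),M[:,2])
E
python3 pl.py .621,-.29,.40,-25,4 .523,-.028,.38,100,19
```

```text
-30.563858731294808 [ 0.0018437  -0.00102061 -0.99999778]
pos [ 0.6218 -0.2948  0.2444] dist 0.1556 turn [ 0.    -0.002 -0.097] n 4
[{"slide":[-0.002, -0.002, -0.097],"turn":[0.0, -0.001, -0.049]},
{"slide":[-0.001, -0.003, -0.097],"turn":[0.0, -0.001, -0.048]},
{"slide":[-0.002, -0.002, -0.098],"turn":[0.0, -0.001, -0.049]},
{"slide":[-0.002, -0.003, -0.097],"turn":[0.0, -0.001, -0.048]},
{"slide":[0,0,0],"turn":[0,0,0]}]
end [ 0.621  -0.2898  0.4   ]
pos [ 0.621  -0.2898  0.4   ] dist 0.2803 turn [ 0.    -0.    -2.182] n 19
[{"slide":[-0.026, -0.026, 0.003],"turn":[0.0, -0.0, -0.23]},
{"slide":[-0.023, -0.028, 0.002],"turn":[0.0, 0.0, -0.23]},
{"slide":[-0.02, -0.032, 0.003],"turn":[0.0, 0.0, -0.23]},
{"slide":[-0.016, -0.033, 0.003],"turn":[0.0, 0.0, -0.23]},
{"slide":[-0.012, -0.034, 0.002],"turn":[0.0, 0.0, -0.23]}]
[{"slide":[-0.008, -0.036, 0.003],"turn":[0.0, 0.0, -0.23]},
{"slide":[-0.004, -0.037, 0.002],"turn":[0.0, 0.0, -0.23]},
{"slide":[0.0, -0.037, 0.003],"turn":[0.0, 0.0, -0.229]},
{"slide":[0.005, -0.036, 0.003],"turn":[0.0, 0.0, -0.23]},
{"slide":[0.009, -0.036, 0.002],"turn":[0.0, 0.0, -0.229]}]
[{"slide":[0.012, -0.034, 0.003],"turn":[0.0, 0.0, -0.23]},
{"slide":[0.017, -0.033, 0.003],"turn":[0.0, 0.0, -0.229]},
{"slide":[0.02, -0.031, 0.002],"turn":[0.0, 0.0, -0.23]},
{"slide":[0.024, -0.028, 0.003],"turn":[0.0, 0.0, -0.229]},
{"slide":[0.027, -0.025, 0.002],"turn":[0.0, 0.0, -0.23]}]
[{"slide":[0.029, -0.022, 0.003],"turn":[0.0, 0.0, -0.229]},
{"slide":[0.032, -0.019, 0.003],"turn":[0.0, 0.0, -0.23]},
{"slide":[0.034, -0.015, 0.002],"turn":[0.0, 0.0, -0.229]},
{"slide":[0.035, -0.01, 0.003],"turn":[0.0, 0.0, -0.23]},
{"slide":[0,0,0],"turn":[0,0,0]}]
end [ 0.5232 -0.0279  0.38  ]
```

Call:
arm_command(
  motion=[
    {"slide":[-0.002,-0.002,-0.05],"turn":[0,-0.001,-0.04]},
    {"slide":[-0.001,-0.003,-0.08],"turn":[0,-0.001,-0.04]},
    {"slide":[-0.002,-0.002,-0.09],"turn":[0,-0.001,-0.04]},
    {"slide":[-0.002,-0.003,-0.09],"turn":[0,-0.001,-0.04]},
    {"slide":[0,0,-0.08],"turn":[0,0,-0.035]},
  ],
  grip_force=30,
)

```text
t: 3.32
tool_pos: [0.6208, -0.2894, 0.4007]
orientation: [-3.067, 0.677, 0.003]
force: [0.1, -0.9, -3.6]
opening: 0.0435
```

Call:
arm_command(
  motion=[
    {"slide":[-0.026,-0.026,0.003],"turn":[0,0,-0.23]},
    {"slide":[-0.023,-0.028,0.002],"turn":[0,0,-0.23]},
    {"slide":[-0.02,-0.032,0.003],"turn":[0,0,-0.23]},
    {"slide":[-0.016,-0.033,0.003],"turn":[0,0,-0.23]},
    {"slide":[-0.012,-0.034,0.002],"turn":[0,0,-0.23]},
  ],
)

```text
t: 3.73
tool_pos: [0.5947, -0.2203, 0.393]
orientation: [-3.132, -0.227, 0.004]
force: [-0.1, -0.3, -3.7]
opening: 0.0439
```

Call:
arm_command(
  motion=[
    {"slide":[-0.008,-0.036,0.003],"turn":[0,0,-0.23]},
    {"slide":[-0.004,-0.037,0.002],"turn":[0,0,-0.23]},
    {"slide":[0,-0.037,0.003],"turn":[0,0,-0.23]},
    {"slide":[0.005,-0.036,0.003],"turn":[0,0,-0.23]},
    {"slide":[0.009,-0.036,0.002],"turn":[0,0,-0.23]},
  ],
)

```text
t: 4.15
tool_pos: [0.5688, -0.1512, 0.388]
orientation: [-2.939, -1.106, 0.004]
force: [0.6, 0.5, -3.4]
opening: 0.0433
```

Call:
arm_command(
  motion=[
    {"slide":[0.012,-0.034,0.003],"turn":[0,0,-0.23]},
    {"slide":[0.017,-0.033,0.003],"turn":[0,0,-0.23]},
    {"slide":[0.02,-0.031,0.002],"turn":[0,0,-0.23]},
    {"slide":[0.024,-0.028,0.003],"turn":[0,0,-0.23]},
    {"slide":[0.027,-0.025,0.002],"turn":[0,0,-0.23]},
  ],
)

```text
t: 4.57
tool_pos: [0.5429, -0.0824, 0.3829]
orientation: [-2.504, -1.893, 0.003]
force: [0.0, 0.5, -2.3]
opening: 0.0434
```

```bash
python3 pl.py .522,-.027,.37,100
```

```text
pos [ 0.5429 -0.0824  0.3829] dist 0.0606 turn [-0.003 -0.001 -0.451] n 4
[{"slide":[0.03, -0.022, 0.008],"turn":[-0.001, -0.0, -0.225]},
{"slide":[0.032, -0.019, 0.008],"turn":[-0.001, -0.0, -0.225]},
{"slide":[0.034, -0.014, 0.008],"turn":[-0.002, -0.001, -0.226]},
{"slide":[0.035, -0.011, 0.009],"turn":[-0.001, -0.0, -0.225]},
{"slide":[0,0,0],"turn":[0,0,0]}]
end [ 0.5221 -0.0271  0.3698]
```

Call:
arm_command(
  motion=[
    {"slide":[0.03,-0.022,0.008],"turn":[-0.001,0,-0.225]},
    {"slide":[0.032,-0.019,0.008],"turn":[-0.001,0,-0.225]},
    {"slide":[0.034,-0.014,0.008],"turn":[-0.002,0,-0.225]},
    {"slide":[0.035,-0.011,0.009],"turn":[-0.001,0,-0.225]},
    {"slide":[0,0,0],"turn":[0,0,0]},
  ],
)

```text
t: 4.98
tool_pos: [0.5219, -0.0256, 0.3691]
orientation: [-2.016, -2.406, -0.0]
force: [-0.9, 0.4, -4.2]
opening: 0.0431
```

```bash
cat > snap.py <<'E'
import sys
from h import *
from plant import robot
tag=sys.argv[1]
for n in sys.argv[2:]:
    c=robot.read_camera(n); np.savez(f'{n}_{tag}.npz',**c); cv2.imwrite(f'pics/{n}_{tag}.png',c['pixels'])
s=robot.read_state(); M=R.from_rotvec(s['orientation']).as_matrix()
np.set_printoptions(precision=4,suppress=True)
print('t',s['t'],'pos',s['tool_pos'],'yaw',np.degrees(np.arctan2(M[1,0],M[0,0])),'z',M[:,2],'F',s['force'],'T',s['wrist_torque'],'op',s['opening'],'q6',s['q'][5])
E
cat > crop.py <<'E'
import cv2,sys,numpy as np
src,dst,x,y,w,h,f,g=sys.argv[1:9]; x,y,w,h=map(int,(x,y,w,h)); f=float(f)
a=cv2.imread('pics/'+src)[y:y+h,x:x+w]; a=cv2.resize(a,None,fx=f,fy=f,interpolation=cv2.INTER_CUBIC); cv2.imwrite('pics/'+dst,np.clip(a*float(g),0,255).astype(np.uint8))
E
python3 snap.py a scene side wrist; python3 crop.py scene_a.png sa.png 180 110 130 130 4.5 1.4;python3 crop.py side_a.png sb.png 195 165 150 150 4 1.4; python3 crop.py wrist_a.png wa.png 0 0 512 384 1.5 1.3
```

```text
t 5.1333 pos [ 0.523  -0.0278  0.3707] yaw 99.50395150630298 z [ 0.0011 -0.0002 -1.    ] F [ 1.0102 -0.278  -3.5745] T [ 0.0764 -0.1651  0.0217] op 0.04368757006131187 q6 -1.8877738072629082
```

View pics/sa.png

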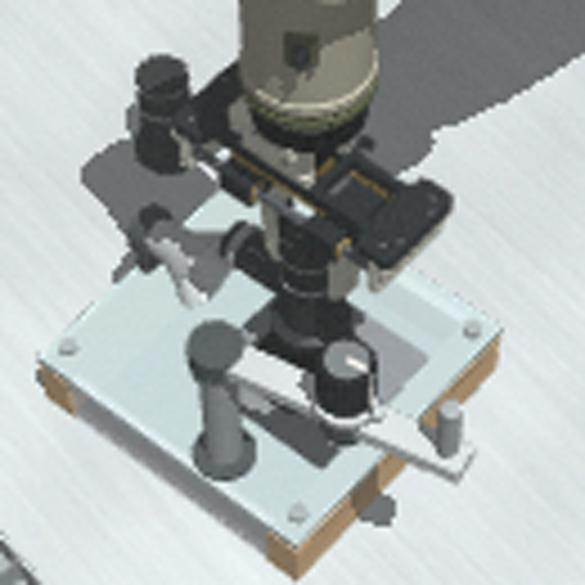

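View pics/sb.png

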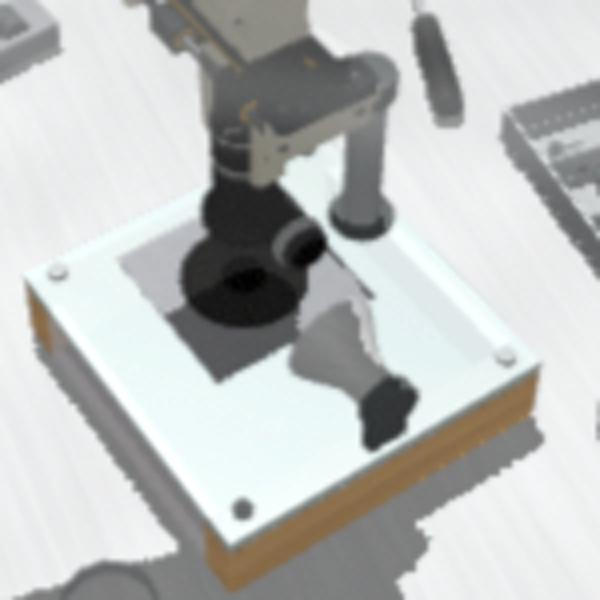

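View pics/wa.png

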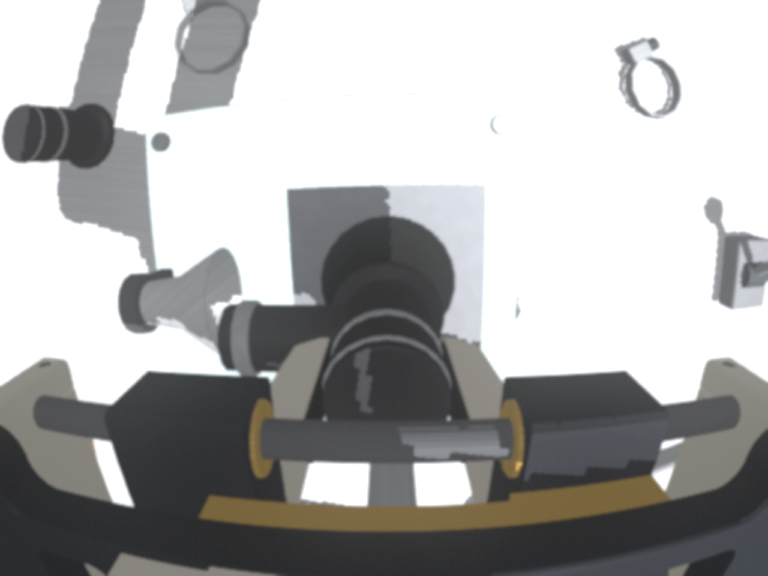

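```bash
python3 crop.py wrist_a.png wa2.png 80 110 260 160 3 1.0
```

```text
(no output)
```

View pics/wa2.png

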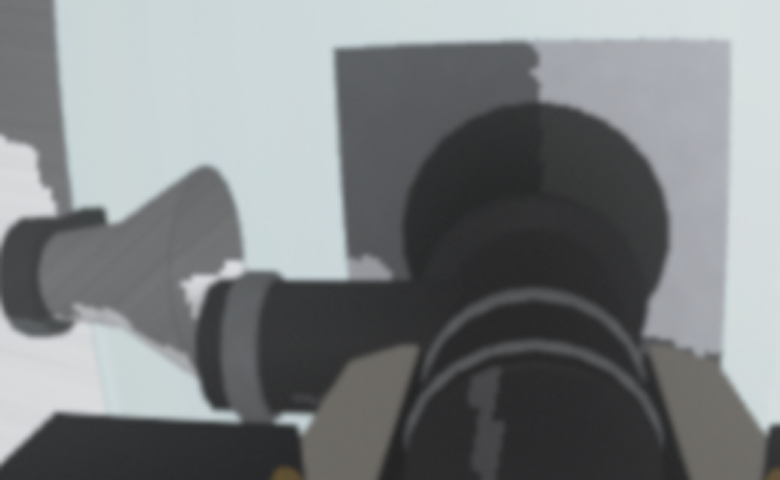

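Run:
```python
from h import *
np.set_printoptions(precision=4,suppress=True)
c=dict(np.load('wrist_a.npz'))
f=lambda u,v:(80+(u+.5)/3-.5,110+(v+.5)/3-.5)
from plant import robot
s=robot.read_state(); p=np.array(s['tool_pos']); M=R.from_rotvec(s['orientation']).as_matrix()
yaw=np.degrees(np.arctan2(M[1,0],M[0,0])); print(p,yaw)
def loc(P): d=P-p; return d@M[:,0], -d@M[:,1], P[:2]
zb=p[2]-.2445
for n,u,v,z in [('tip ctr',208,344,.035),('tip far-left',197,343,.035),('band ctr',243,347,.035),('foot edge top',535,194,.008),('foot edge bottomrim',535,194,.0)]:
    print(n,loc(wplane(c,*f(u,v),zb+z)))
for n,u,v in [('gasket top edge',537,103),('gleft',403,228),('gright',668,228)]:
    print(n,loc(wplane(c,*f(u,v),.064)))
for n,u,v in [('patch1',335,48),('patch2',730,40),('p3',721,350)]:
    print(n,loc(wplane(c,*f(u,v),.061)))
A=wplane(c,*f(335,48),.061);B=wplane(c,*f(730,40),.061); print('patch yaw',np.degrees(np.arctan2(-(B-A)[0],(B-A)[1])))
# gasket circle fit from arc
pts=[(403,228),(410,190),(430,155),(465,122),(500,108),(537,103),(575,109),(610,125),(642,160),(660,195),(668,228)]
W=np.array([wplane(c,*f(*q),.064)[:2] for q in pts]); cc,r=circ(W); print('gasket',cc,r)
# fixed radius
from scipy.optimize import least_squares
print(least_squares(lambda x:np.hypot(*(W-x).T)-.045,cc).x)
```

```text
[ 0.523  -0.0278  0.3707] 99.50395150630298
tip ctr (np.float64(-0.07600089525510163), np.float64(-0.0006499646193191785), array([ 0.5364, -0.1027]))
tip far-left (np.float64(-0.07884839643218117), np.float64(-0.0004668899687829491), array([ 0.5367, -0.1056]))
band ctr (np.float64(-0.06709808121423062), np.float64(-0.001196461130413936), array([ 0.5355, -0.0939]))
foot edge top (np.float64(0.0016946940616604817), np.float64(0.02940718712334014), array([ 0.494 , -0.0311]))
foot edge bottomrim (np.float64(0.0017181957866814162), np.float64(0.027767714828392107), array([ 0.4956, -0.0308]))
gasket top edge (np.float64(0.0025284793748919132), np.float64(0.04489942743552765), array([ 0.4787, -0.0328]))
gleft (np.float64(-0.04194132074259991), np.float64(0.0036489930220507945), array([ 0.5267, -0.0699]))
gright (np.float64(0.046125948341110216), np.float64(0.0036471776673220515), array([0.5121, 0.017 ]))
patch1 (np.float64(-0.06335053965818206), np.float64(0.0636114489433529), array([ 0.4711, -0.1009]))
patch2 (np.float64(0.06545218331900758), np.float64(0.06623492805696454), array([0.4472, 0.0257]))
p3 (np.float64(0.06764201153198564), np.float64(-0.0413293665024945), array([0.5529, 0.0456]))
patch yaw 10.670821956935766
gasket [ 0.5221 -0.0262] 0.043842070727438225
[ 0.5236 -0.026 ]
```

```bash
python3 pl.py .5228,-.0268,.311,100.6,5
```

```text
pos [ 0.523  -0.0278  0.3707] dist 0.0597 turn [ 0.001  0.    -0.019] n 5
[{"slide":[0.001, -0.0, 0.03],"turn":[0.0, 0.0, -0.008]},
{"slide":[0.0, -0.0, 0.03],"turn":[0.001, 0.0, -0.008]},
{"slide":[0.001, -0.0, 0.029],"turn":[0.0, 0.0, -0.007]},
{"slide":[0.0, -0.0, 0.03],"turn":[0.001, 0.0, -0.008]},
{"slide":[0.001, -0.0, 0.03],"turn":[0.0, 0.001, -0.007]}]
end [ 0.5229 -0.0267  0.3111]
```

Call:
arm_command(
  motion=[
    {"slide":[0.001,0,0.035],"turn":[0,0,-0.008]},
    {"slide":[0.001,0,0.035],"turn":[0.001,0,-0.008]},
    {"slide":[0.001,0,0.035],"turn":[0,0,-0.008]},
    {"slide":[0,0,0.03],"turn":[0.001,0,-0.008]},
    {"slide":[0,0,0.014],"turn":[0,0,-0.007]},
  ],
)

```text
t: 5.55
tool_pos: [0.5226, -0.0271, 0.3095]
orientation: [-2.005, -2.417, 0.001]
force: [0.1, 0.1, -3.2]
opening: 0.0437
```

Call:
arm_command(
  motion=[
    {"slide":[0,0,0.002],"turn":[0,0,0]},
    {"slide":[0,0,0.002],"turn":[0,0,0]},
    {"slide":[0,0,0],"turn":[0,0,0]},
    {"slide":[0,0,0],"turn":[0,0,0]},
    {"slide":[0,0,0],"turn":[0,0,0]},
  ],
)

```text
t: 5.97
tool_pos: [0.5234, -0.0266, 0.3109]
orientation: [2.002, 2.418, 0.002]
force: [0.9, -0.0, -2.3]
opening: 0.0437
```

```bash
python3 snap.py b scene side wrist; python3 crop.py scene_b.png sa.png 180 110 130 130 4.5 1.4;python3 crop.py side_b.png sb.png 195 165 150 150 4 1.4; python3 crop.py wrist_b.png wb2.png 80 110 260 160 3 1.0
```

```text
t 6.1167 pos [ 0.5232 -0.0265  0.3105] yaw 100.75469786501809 z [ 0.0018 -0.0002 -1.    ] F [ 0.1306  0.5578 -3.2952] T [ 0.1592 -0.1323  0.0515] op 0.04355236493475421 q6 -1.9070066937494154
```

View pics/sb.png

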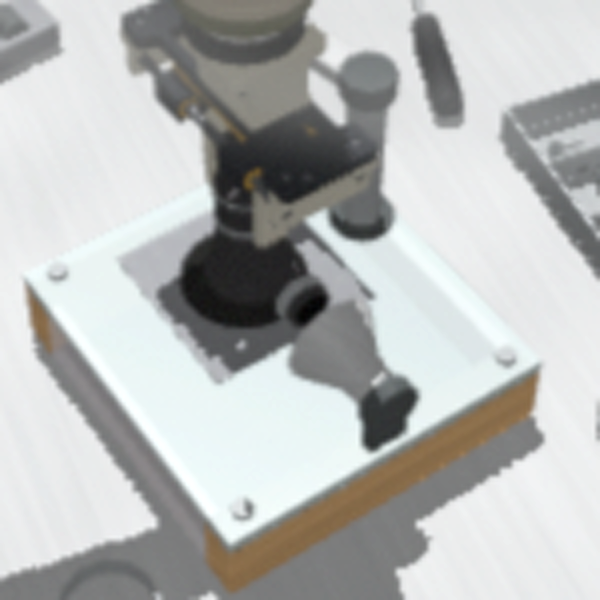

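View pics/wb2.png

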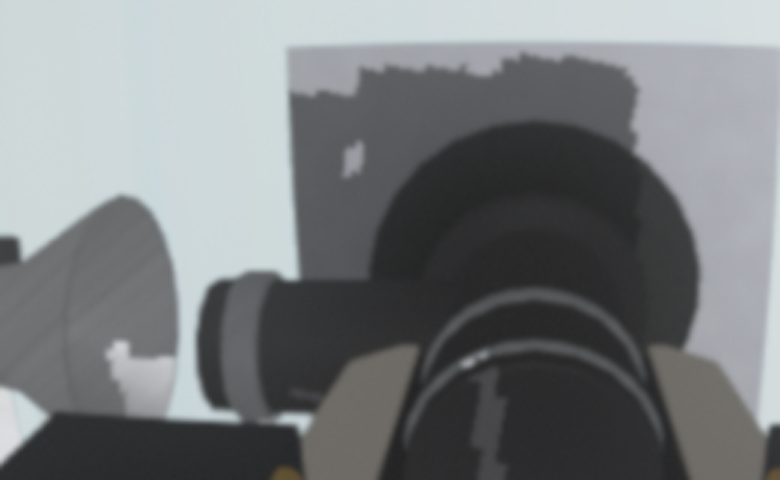

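Call:
arm_command(
  motion=[
    {"slide":[0,0,0.003],"turn":[0,0,0]},
    {"slide":[0,0,0.002],"turn":[0,0,0]},
    {"slide":[0,0,0.001],"turn":[0,0,0]},
    {"slide":[0,0,0],"turn":[0,0,0]},
    {"slide":[0,0,0],"turn":[0,0,0]},
  ],
)

```text
t: 6.53
tool_pos: [0.5232, -0.0265, 0.3084]
orientation: [2.002, 2.419, 0.002]
force: [-2.9, -0.2, 4.7]
opening: 0.0434
```

Call:
arm_command(
  motion=[
    {"slide":[0,0,0],"turn":[0,0,0]},
    {"slide":[0,0,0],"turn":[0,0,0]},
    {"slide":[0,0,0],"turn":[0,0,0]},
    {"slide":[0,0,0],"turn":[0,0,0]},
    {"slide":[0,0,-0.02],"turn":[0,0,0]},
  ],
  gripper=80,
)

```text
t: 6.95
tool_pos: [0.5223, -0.0264, 0.314]
orientation: [-2.002, -2.418, 0.002]
force: [-0.2, -0.2, 0.1]
opening: 0.0714
```

```bash
python3 snap.py c wrist;  python3 crop.py wrist_c.png wc2.png 80 110 260 160 3 1.0; python3 pl.py .5235,-.027,.42,100,3 .555,.154,.46,22
```

```text
t 7.0 pos [ 0.5231 -0.0265  0.3169] yaw 100.75621172661266 z [ 0.0012 -0.0002 -1.    ] F [-0.3106 -0.1006  1.4639] T [ 0.0699 -0.1163  0.0564] op 0.0730223994143662 q6 -1.9070780223248944
pos [ 0.5231 -0.0265  0.3169] dist 0.1031 turn [0.001 0.    0.013] n 3
[{"slide":[-0.0, 0.0, -0.086],"turn":[0.001, 0.0, 0.009]},
{"slide":[-0.001, 0.001, -0.086],"turn":[0.001, 0.0, 0.009]},
{"slide":[-0.0, -0.0, -0.086],"turn":[0.0, 0.001, 0.008]},
{"slide":[0,0,0],"turn":[0,0,0]},
{"slide":[0,0,0],"turn":[0,0,0]}]
end [ 0.5235 -0.0268  0.4201]
pos [ 0.5235 -0.0268  0.4201] dist 0.1878 turn [ 0.    -0.     1.362] n 12
[{"slide":[0.036, 0.013, -0.008],"turn":[0.0, -0.0, 0.227]},
{"slide":[0.037, 0.009, -0.009],"turn":[0.0, -0.0, 0.227]},
{"slide":[0.038, 0.004, -0.008],"turn":[0.0, -0.0, 0.227]},
{"slide":[0.038, 0.001, -0.008],"turn":[0.0, -0.0, 0.227]},
{"slide":[0.038, -0.004, -0.009],"turn":[0.0, -0.0, 0.227]}]
[{"slide":[0.038, -0.009, -0.008],"turn":[0.0, -0.0, 0.227]},
{"slide":[0.036, -0.012, -0.008],"turn":[0.0, -0.0, 0.227]},
{"slide":[0.034, -0.017, -0.009],"turn":[-0.0, -0.0, 0.227]},
{"slide":[0.033, -0.02, -0.008],"turn":[-0.0, -0.0, 0.227]},
{"slide":[0.029, -0.024, -0.008],"turn":[-0.0, -0.0, 0.227]}]
[{"slide":[0.027, -0.027, -0.008],"turn":[-0.0, -0.0, 0.227]},
{"slide":[0.024, -0.03, -0.009],"turn":[-0.0, -0.0, 0.226]},
{"slide":[0,0,0],"turn":[0,0,0]},
{"slide":[0,0,0],"turn":[0,0,0]},
{"slide":[0,0,0],"turn":[0,0,0]}]
end [0.555  0.1539 0.4601]
```

View pics/wc2.png

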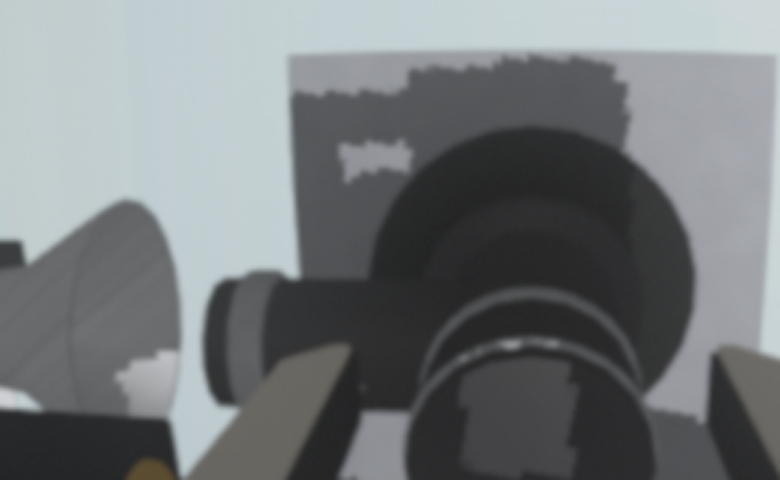

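Call:
arm_command(
  motion=[
    {"slide":[0,0,-0.08],"turn":[0,0,0]},
    {"slide":[0,0,-0.095],"turn":[0,0,0]},
    {"slide":[0,0,-0.095],"turn":[0,0,0.01]},
    {"slide":[0,0,-0.09],"turn":[0,0,0.1]},
    {"slide":[0,0,0],"turn":[0,0,0.22]},
  ],
  gripper=55,
)

```text
t: 7.42
tool_pos: [0.5238, -0.0266, 0.4695]
orientation: [2.189, 2.237, 0.013]
force: [0.5, -0.8, 1.9]
opening: 0.0514
```

```bash
python3 snap.py c ; python3 pl.py .555,.154,.46,22,10
```

```text
t 7.4167 pos [ 0.5238 -0.0266  0.4695] yaw 91.23603081486058 z [ 0.0143 -0.0021 -0.9999] F [ 0.4901 -0.8426  1.9239] T [ 0.1102 -0.176   0.0247] op 0.0514403684134922 q6 -1.7409102699137584
pos [ 0.5238 -0.0266  0.4695] dist 0.1835 turn [ 0.014 -0.006  1.208] n 10
[{"slide":[0.045, 0.009, 0.002],"turn":[0.003, -0.001, 0.242]},
{"slide":[0.046, 0.003, 0.003],"turn":[0.003, -0.001, 0.242]},
{"slide":[0.045, -0.002, 0.002],"turn":[0.003, -0.001, 0.242]},
{"slide":[0.046, -0.008, 0.002],"turn":[0.003, -0.001, 0.242]},
{"slide":[0.043, -0.013, 0.003],"turn":[0.003, -0.001, 0.241]}]
[{"slide":[0.042, -0.019, 0.002],"turn":[0.002, -0.001, 0.242]},
{"slide":[0.04, -0.023, 0.002],"turn":[0.003, -0.002, 0.241]},
{"slide":[0.036, -0.028, 0.003],"turn":[0.002, -0.001, 0.242]},
{"slide":[0.033, -0.032, 0.002],"turn":[0.003, -0.002, 0.241]},
{"slide":[0.029, -0.036, 0.002],"turn":[0.002, -0.001, 0.242]}]
end [0.5551 0.1542 0.4601]
```

Call:
arm_command(
  motion=[
    {"slide":[0.045,0.009,0],"turn":[0,0,0.235]},
    {"slide":[0.046,0.003,0],"turn":[0,0,0.235]},
    {"slide":[0.045,-0.002,0],"turn":[0,0,0.235]},
    {"slide":[0.045,-0.008,0],"turn":[0,0,0.235]},
    {"slide":[0.043,-0.013,0],"turn":[0,0,0.235]},
  ],
)

```text
t: 7.83
tool_pos: [0.5376, 0.0642, 0.4603]
orientation: [2.756, 1.506, 0.003]
force: [0.5, 0.2, -0.1]
opening: 0.0512
```

Call:
arm_command(
  motion=[
    {"slide":[0.042,-0.019,0],"turn":[0,0,0.235]},
    {"slide":[0.04,-0.023,0],"turn":[0,0,0.235]},
    {"slide":[0.036,-0.028,0],"turn":[0,0,0.235]},
    {"slide":[0.033,-0.032,0],"turn":[0,0,0.235]},
    {"slide":[0.029,-0.036,0],"turn":[0,0,0.235]},
  ],
)

```text
t: 8.25
tool_pos: [0.551, 0.1553, 0.4603]
orientation: [3.075, 0.644, 0.003]
force: [0.4, -0.5, -0.0]
opening: 0.051
```

```bash
python3 snap.py d wrist side; python3 crop.py wrist_d.png wd.png 0 0 512 384 1.5 1.0; python3 crop.py side_d.png sd.png 195 115 150 200 3 1.2; python3 pl.py .555,.154,.46,22,1
```

```text
t 8.35 pos [0.5509 0.1565 0.46  ] yaw 23.87427394542905 z [ 0.0014  0.0008 -1.    ] F [ 0.1033 -0.7073 -0.1437] T [ 0.0306 -0.1151  0.0687] op 0.0509178771846907 q6 -0.22949268830123476
pos [0.5509 0.1565 0.46  ] dist 0.0048 turn [-0.    -0.002  0.033] n 1
[{"slide":[0.007, 0.01, -0.0],"turn":[-0.0, -0.003, 0.065]},
{"slide":[0,0,0],"turn":[0,0,0]},
{"slide":[0,0,0],"turn":[0,0,0]},
{"slide":[0,0,0],"turn":[0,0,0]},
{"slide":[0,0,0],"turn":[0,0,0]}]
end [0.5551 0.154  0.46  ]
```

View pics/wd.png

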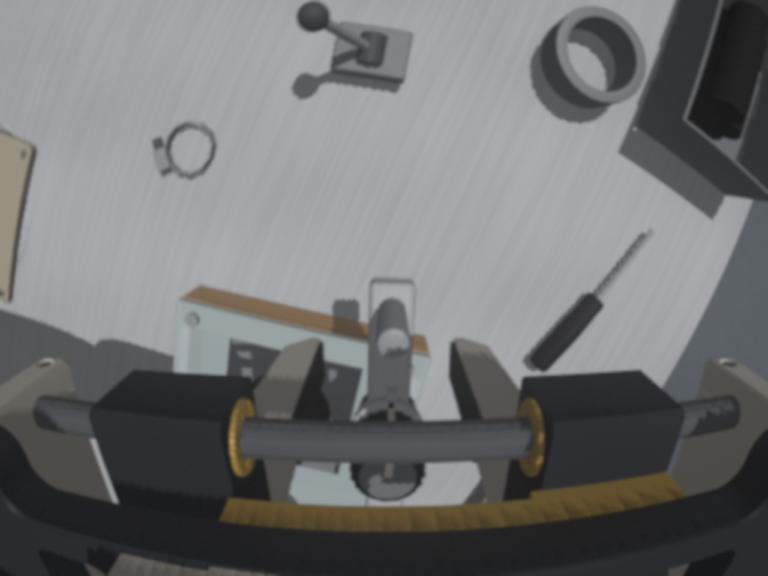

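View pics/sd.png

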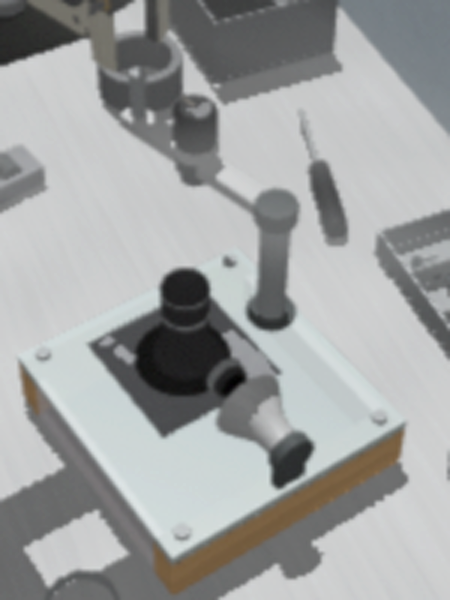

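```bash
python3 - <<'E'
from h import *
np.set_printoptions(precision=4,suppress=True)
c=dict(np.load('wrist_d.npz'))
f=lambda u,v:((u+.5)/1.5-.5,(v+.5)/1.5-.5)
print('pin',wplane(c,*f(394,342),.254))
print('knob',wplane(c,*f(389,468),.255))
print((wproj(c,(.555,.154,.254))+.5)*1.5-.5)
E
python3 pl.py .555,.154,.396,22,4
```

```text
pin [0.5553 0.1571 0.254 ]
knob [0.5815 0.092  0.255 ]
[390.5141 347.5464]
pos [0.5509 0.1565 0.46  ] dist 0.0642 turn [-0.    -0.002  0.033] n 4
[{"slide":[0.002, 0.002, 0.04],"turn":[-0.0, -0.001, 0.016]},
{"slide":[0.001, 0.003, 0.04],"turn":[-0.0, -0.001, 0.016]},
{"slide":[0.002, 0.002, 0.04],"turn":[-0.0, -0.001, 0.017]},
{"slide":[0.002, 0.003, 0.04],"turn":[-0.0, -0.0, 0.016]},
{"slide":[0,0,0],"turn":[0,0,0]}]
end [0.5551 0.154  0.396 ]
```

Call:
arm_command(
  motion=[
    {"slide":[0.002,0.002,0.04],"turn":[0,0,0.016]},
    {"slide":[0.002,0.002,0.04],"turn":[0,0,0.016]},
    {"slide":[0.002,0.002,0.04],"turn":[0,0,0.016]},
    {"slide":[0.001,0.002,0.035],"turn":[0,0,0.016]},
    {"slide":[0,0,0],"turn":[0,0,0]},
  ],
)

```text
t: 8.77
tool_pos: [0.5541, 0.1516, 0.3944]
orientation: [3.082, 0.607, -0.006]
force: [-0.8, -0.8, 0.1]
opening: 0.0511
```

Call:
arm_command(
  motion=[
    {"slide":[0,0,0],"turn":[0,0,0]},
    {"slide":[0,0,0],"turn":[0,0,0]},
    {"slide":[0,0,0],"turn":[0,0,0]},
    {"slide":[0,0,0],"turn":[0,0,0]},
    {"slide":[0,0,0],"turn":[0,0,0]},
  ],
  gripper=0,
  grip_force=15,
)

```text
t: 9.18
tool_pos: [0.555, 0.1526, 0.3987]
orientation: [3.083, 0.604, 0.004]
force: [0.9, 0.5, 0.3]
opening: 0.0224
```

```bash
python3 snap.py e wrist; python3 crop.py wrist_e.png we.png 100 150 312 234 2.4 1.0
```

```text
t 9.2333 pos [0.5549 0.1526 0.3984] yaw 22.16616342167405 z [ 0.0022  0.0001 -1.    ] F [-0.3408 -0.74    0.8272] T [-0.0135 -0.1155 -0.0012] op 0.018593201764646263 q6 -0.20744877236951997
```

View pics/we.png

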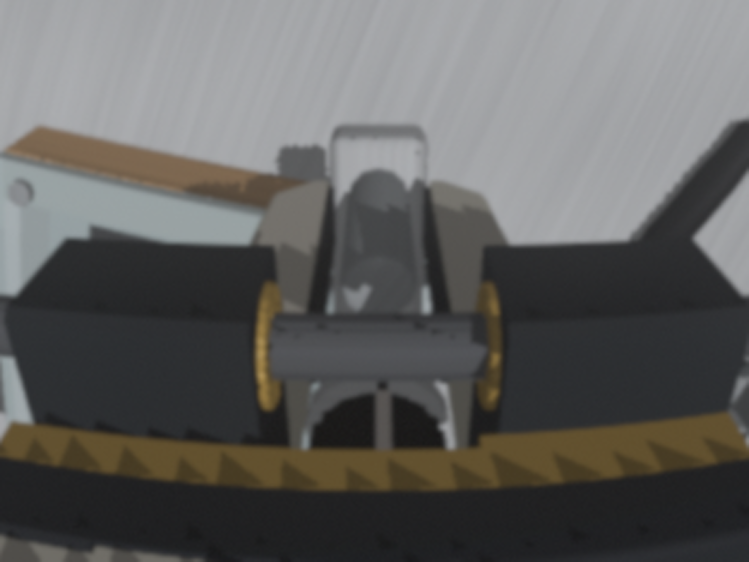

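Call:
arm_command(
  motion=[
    {"slide":[-0.024,0.001,0],"turn":[0,0,-0.11]},
    {"slide":[-0.048,0.003,0],"turn":[0,0,-0.22]},
    {"slide":[-0.048,0.002,0],"turn":[0,0,-0.22]},
    {"slide":[-0.048,0.003,0],"turn":[0,0,-0.22]},
    {"slide":[-0.048,0.003,0],"turn":[0,0,-0.22]},
  ],
)

```text
t: 9.65
tool_pos: [0.4856, 0.1017, 0.3983]
orientation: [2.836, 1.349, 0.006]
force: [7.2, 0.9, -0.1]
opening: 0.0156
```

```bash
cat > arc.py <<'E'
from h import *
from plant import robot
s=robot.read_state();p=np.array(s['tool_pos'])[:2]-[.6213,-.008]; M=R.from_rotvec(s['orientation']).as_matrix()
print('r',np.linalg.norm(p),'theta to home deg',190.65-np.degrees(np.arctan2(p[1],p[0]))%360,'jaw to go',100.65-np.degrees(np.arctan2(M[1,0],M[0,0])),'F tool',M.T@np.array(s['force']),s['opening'])
E
python3 arc.py
```

```text
r 0.17453457360050229 theta to home deg 49.6097811964253 jaw to go 49.76034402404987 F tool [5.24314421 4.99819504 0.07637782] 0.01557475576479362
```

Call:
arm_command(
  motion=[
    {"slide":[-0.048,0.003,0],"turn":[0,0,-0.22]},
    {"slide":[-0.048,0.002,0],"turn":[0,0,-0.22]},
    {"slide":[-0.048,0.003,0],"turn":[0,0,-0.22]},
    {"slide":[-0.048,0.003,0],"turn":[0,0,-0.22]},
    {"slide":[-0.048,0.003,0],"turn":[0,0,-0.22]},
  ],
)

```text
t: 10.07
tool_pos: [0.4477, 0.0144, 0.3983]
orientation: [2.363, 2.069, 0.005]
force: [7.9, 3.3, -3.0]
opening: 0.0155
```

```bash
python3 arc.py
```

```text
r 0.1750031192225438 theta to home deg 18.009511781037247 jaw to go 18.245524843839846 F tool [4.33995275 7.40009903 3.0418077 ] 0.01549368654436708
```

Call:
arm_command(
  motion=[
    {"slide":[-0.035,0.001,0],"turn":[0,0,-0.16]},
    {"slide":[-0.035,0.001,0],"turn":[0,0,-0.16]},
    {"slide":[-0.031,0.001,0],"turn":[0,0,-0.14]},
    {"slide":[-0.022,0.001,0],"turn":[0,0,-0.1]},
    {"slide":[0,0,0],"turn":[0,0,0]},
  ],
)

```text
t: 10.48
tool_pos: [0.4484, -0.0356, 0.3983]
orientation: [2.055, 2.372, 0.003]
force: [5.3, -1.9, -0.9]
opening: 0.0158
```

```bash
python3 arc.py
```

```text
r 0.17507968661810644 theta to home deg 1.5816772161659003 jaw to go 2.467823423421663 F tool [-2.65056187  4.95330827  0.92443968] 0.015813738641982496
```

Call:
arm_command(
  motion=[
    {"slide":[-0.005,0,0],"turn":[0,0,-0.02]},
    {"slide":[-0.005,0,0],"turn":[0,0,-0.02]},
    {"slide":[-0.003,0,0],"turn":[0,0,0]},
    {"slide":[0,0,0],"turn":[0,0,0]},
    {"slide":[0,0,0],"turn":[0,0,0]},
  ],
)

```text
t: 10.9
tool_pos: [0.449, -0.039, 0.3983]
orientation: [2.035, 2.391, 0.004]
force: [3.6, 3.6, 1.7]
opening: 0.0155
```

```bash
python3 arc.py
```

```text
r 0.17504617675921585 theta to home deg 0.4609112008169802 jaw to go 1.4599459929942356 F tool [ 2.97336886  4.13338163 -1.69103325] 0.015502709183477755
```

Call:
arm_command(
  motion=[
    {"slide":[-0.003,0,0],"turn":[0,0,0]},
    {"slide":[-0.003,0,0],"turn":[0,0,0]},
    {"slide":[0,0,0],"turn":[0,0,0]},
    {"slide":[0,0,0],"turn":[0,0,0]},
    {"slide":[0,0,0],"turn":[0,0,0]},
  ],
)

```text
t: 11.32
tool_pos: [0.4493, -0.0408, 0.3983]
orientation: [2.035, 2.392, 0.005]
force: [2.1, 6.5, 3.4]
opening: 0.0154
```

```bash
python3 arc.py
```

```text
r 0.1751128373893328 theta to home deg -0.1415688928586576 jaw to go 1.4308055266696158 F tool [ 6.05977064  3.11508846 -3.37801348] 0.015432918854843629
```

Call:
arm_command(
  motion=[
    {"slide":[-0.003,0,0],"turn":[0,0,0]},
    {"slide":[-0.003,0,0],"turn":[0,0,0]},
    {"slide":[-0.002,0,0],"turn":[0,0,0]},
    {"slide":[0,0,0],"turn":[0,0,0]},
    {"slide":[0,0,0],"turn":[0,0,0]},
  ],
)

```text
t: 11.73
tool_pos: [0.4495, -0.0419, 0.3982]
orientation: [-2.031, -2.392, -0.01]
force: [-2.2, 22.2, 6.6]
opening: 0.0156
```

```bash
python3 arc.py
```

```text
r 0.17510140201328428 theta to home deg -0.5142671923329942 jaw to go 1.3222544546310075 F tool [22.30023874  1.45357841 -6.39438042] 0.015578067816955947
```

Call:
arm_command(
  motion=[
    {"slide":[0.004,0,0],"turn":[0,0,0]},
    {"slide":[0,0,0],"turn":[0,0,0]},
    {"slide":[0,0,0],"turn":[0,0,0]},
    {"slide":[0,0,0],"turn":[0,0,0]},
    {"slide":[0,0,0],"turn":[0,0,0]},
  ],
  gripper=60,
)

```text
t: 12.15
tool_pos: [0.4492, -0.0438, 0.3974]
orientation: [2.036, 2.392, 0.0]
force: [0.2, 0.1, 0.5]
opening: 0.0444
```

```bash
python3 arc.py; python3 pl.py .449,-.042,.455,100.6,2 .523,-.0275,.455,100.6,3
```

```text
r 0.17576490722736685 theta to home deg -1.09142587797092 jaw to go 1.4727909994709734 F tool [ 0.09027183  0.22627477 -0.49938279] 0.04439866451911321
pos [ 0.4492 -0.0438  0.3974] dist 0.0576 turn [ 0.001  0.    -0.025] n 2
[{"slide":[0.002, 0.0, -0.072],"turn":[0.001, 0.0, -0.025]},
{"slide":[0.002, 0.0, -0.072],"turn":[0.0, 0.001, -0.025]},
{"slide":[0,0,0],"turn":[0,0,0]},
{"slide":[0,0,0],"turn":[0,0,0]},
{"slide":[0,0,0],"turn":[0,0,0]}]
end [ 0.4489 -0.0422  0.455 ]
pos [ 0.4489 -0.0422  0.455 ] dist 0.0755 turn [ 0. -0.  0.] n 3
[{"slide":[0.001, 0.063, 0.0],"turn":[0.0, -0.0, 0.0]},
{"slide":[0.0, 0.063, 0.0],"turn":[0.0, -0.0, 0.0]},
{"slide":[0.001, 0.063, 0.0],"turn":[0.0, -0.0, 0.0]},
{"slide":[0,0,0],"turn":[0,0,0]},
{"slide":[0,0,0],"turn":[0,0,0]}]
end [ 0.5231 -0.0275  0.455 ]
```

Call:
arm_command(
  motion=[
    {"slide":[0.002,0,-0.074],"turn":[0,0,-0.025]},
    {"slide":[0.002,0,-0.074],"turn":[0,0,-0.025]},
    {"slide":[0.001,0.063,0],"turn":[0,0,0]},
    {"slide":[0,0.063,0],"turn":[0,0,0]},
    {"slide":[0.001,0.063,0],"turn":[0,0,0]},
  ],
)

```text
t: 12.57
tool_pos: [0.5241, -0.0275, 0.4579]
orientation: [2.005, 2.414, 0.002]
force: [0.5, -0.4, 0.8]
opening: 0.0556
```

```bash
python3 snap.py f wrist side scene; python3 crop.py wrist_f.png wf.png 0 0 512 384 1.5 1.0; python3 crop.py side_f.png sf.png 195 115 150 200 3 1.2; python3 crop.py scene_f.png cf.png 180 110 130 130 4.5 1.3
```

```text
t 12.7167 pos [ 0.5239 -0.0273  0.4557] yaw 100.64887333298684 z [-0.0013  0.     -1.    ] F [-0.3255  0.3632 -0.1888] T [ 0.0668 -0.0694  0.0001] op 0.05567805138942771 q6 -1.9064151345649605
```

View pics/wf.png

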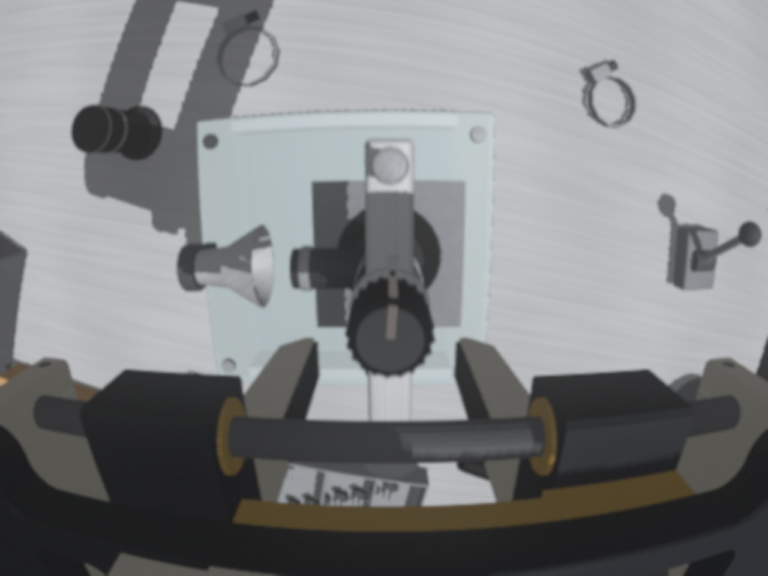

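View pics/sf.png

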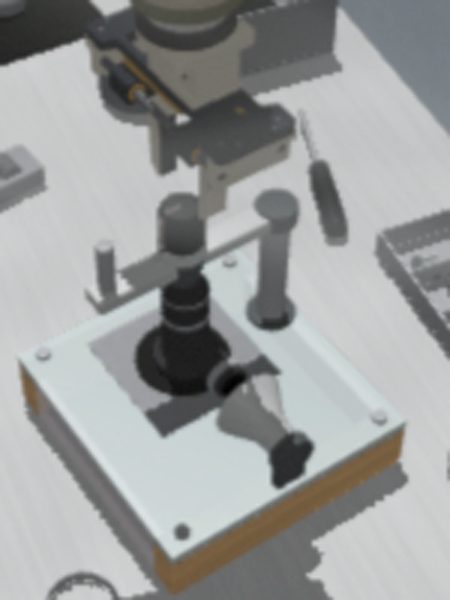

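View pics/cf.png

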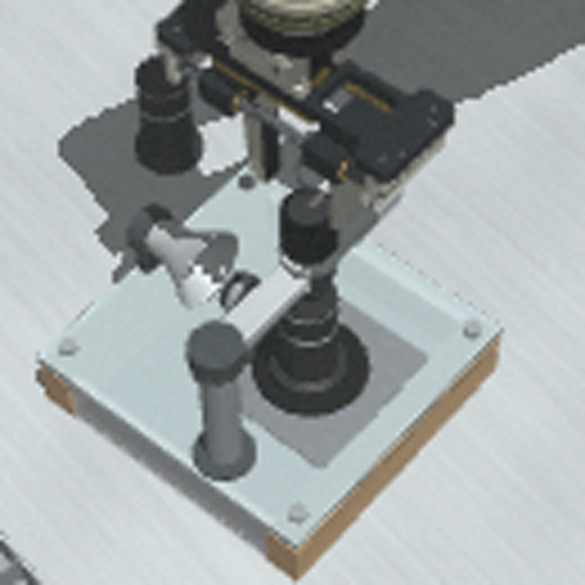

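```bash
python3 - <<'E'
from h import *
np.set_printoptions(precision=4,suppress=True)
c=dict(np.load('wrist_f.npz'))
f=lambda u,v:((u+.5)/1.5-.5,(v+.5)/1.5-.5)
print('pin',wplane(c,*f(389,164),.254),'knob',wplane(c,*f(390,338),.255))
print('foot gasket left/right', wplane(c,*f(339,260),.064),wplane(c,*f(440,260),.064))
E
python3 pl.py .523,-.0275,.405,100.6,3
```

```text
pin [ 0.4493 -0.0399  0.254 ] knob [ 0.5225 -0.0258  0.255 ]
foot gasket left/right [ 0.5343 -0.0666  0.064 ] [0.5185 0.0185 0.064 ]
pos [ 0.5239 -0.0273  0.4557] dist 0.0507 turn [-0.001 -0.     0.001] n 3
[{"slide":[-0.0, -0.001, 0.042],"turn":[-0.001, -0.0, 0.001]},
{"slide":[-0.0, -0.0, 0.043],"turn":[-0.001, -0.0, 0.0]},
{"slide":[-0.0, -0.001, 0.042],"turn":[-0.0, -0.001, 0.001]},
{"slide":[0,0,0],"turn":[0,0,0]},
{"slide":[0,0,0],"turn":[0,0,0]}]
end [ 0.5231 -0.0274  0.4049]
```

Call:
arm_command(
  motion=[
    {"slide":[0,-0.001,0.042],"turn":[0,0,0]},
    {"slide":[0,0,0.042],"turn":[0,0,0]},
    {"slide":[0,-0.001,0.04],"turn":[0,0,0]},
    {"slide":[0,0,0],"turn":[0,0,0]},
    {"slide":[0,0,0],"turn":[0,0,0]},
  ],
)

```text
t: 13.13
tool_pos: [0.5215, -0.0277, 0.4067]
orientation: [-2.006, -2.417, 0.001]
force: [0.0, 0.1, -0.0]
opening: 0.0559
```

Call:
arm_command(
  motion=[
    {"slide":[0,0,0],"turn":[0,0,0]},
    {"slide":[0,0,0],"turn":[0,0,0]},
    {"slide":[0,0,0],"turn":[0,0,0]},
    {"slide":[0,0,0],"turn":[0,0,0]},
    {"slide":[0,0,0],"turn":[0,0,0]},
  ],
  gripper=0,
  grip_force=30,
)

```text
t: 13.55
tool_pos: [0.5225, -0.0269, 0.4087]
orientation: [2.004, 2.417, 0.004]
force: [-1.9, 3.6, 5.8]
opening: 0.0376
```

```bash
python3 snap.py g wrist; python3 crop.py wrist_g.png wg.png 100 100 312 234 2.4 1.3
```

```text
t 13.6 pos [ 0.5225 -0.0269  0.4087] yaw 100.67312039702966 z [ 0.0027  0.0009 -1.    ] F [-2.5384  4.5932  6.3532] T [ 0.9062  0.2812 -0.0259] op 0.03747911517539167 q6 -1.9069967612373708
```

View pics/wg.png

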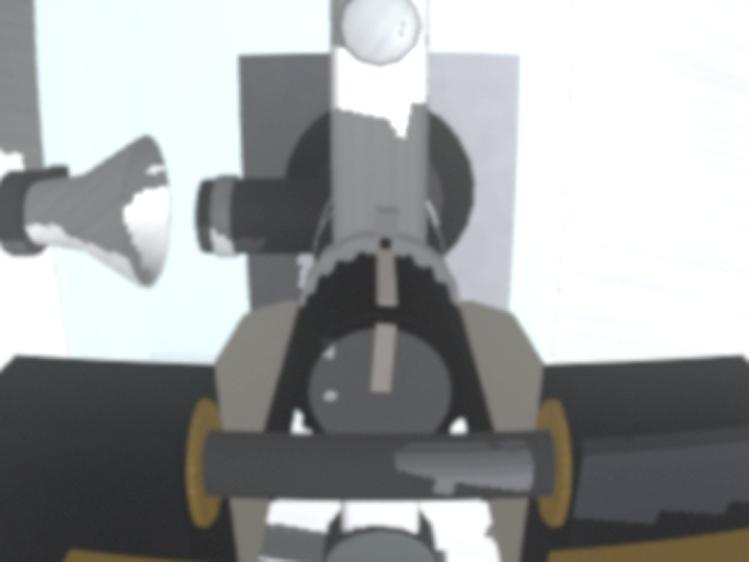

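Call:
arm_command(
  motion=[
    {"slide":[0,0,0],"turn":[0,0,0.1]},
    {"slide":[0,0,0],"turn":[0,0,0.2]},
    {"slide":[0,0,0],"turn":[0,0,0.2]},
    {"slide":[0,0,0],"turn":[0,0,0.2]},
    {"slide":[0,0,0],"turn":[0,0,0.2]},
  ],
)

```text
t: 14.02
tool_pos: [0.5225, -0.0271, 0.4087]
orientation: [2.498, 1.903, 0.003]
force: [-2.1, 2.4, 5.2]
opening: 0.0376
```

```bash
python3 snap.py g2 wrist; python3 crop.py wrist_g2.png wg.png 100 100 312 234 2.4 1.3
```

```text
t 14.0667 pos [ 0.5225 -0.0272  0.4087] yaw 74.14616915678339 z [ 0.0026  0.0001 -1.    ] F [-3.1374  3.1054  5.3187] T [ 0.4968  0.2645 -0.0861] op 0.037509407461440464 q6 -1.444208743513009
```

View pics/wg.png

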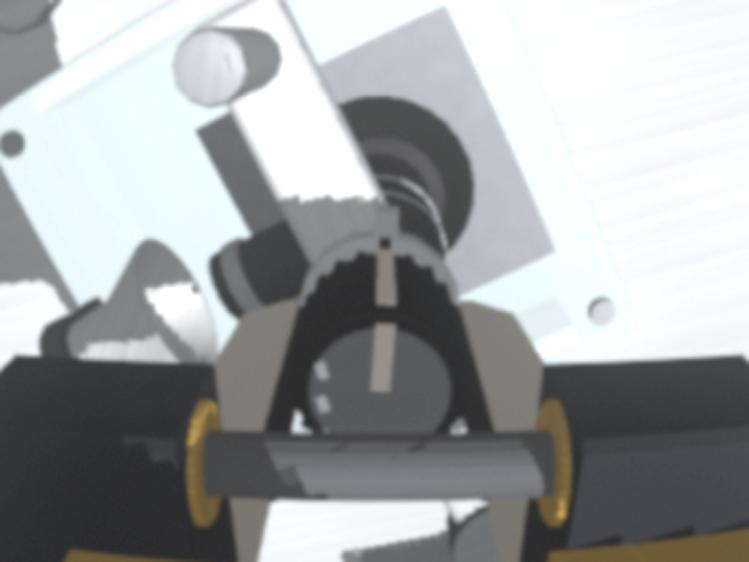

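Call:
arm_command(
  motion=[
    {"slide":[0,0,0],"turn":[0,0,0.22]},
    {"slide":[0,0,0],"turn":[0,0,0.22]},
    {"slide":[0,0,0],"turn":[0,0,0.22]},
    {"slide":[0,0,0],"turn":[0,0,0.22]},
    {"slide":[0,0,0],"turn":[0,0,0.22]},
  ],
)

```text
t: 14.48
tool_pos: [0.5224, -0.0274, 0.4087]
orientation: [2.921, 1.152, 0.002]
force: [-4.8, 0.8, 7.4]
opening: 0.0376
```

Call:
arm_command(
  motion=[
    {"slide":[0,0,0],"turn":[0,0,0.22]},
    {"slide":[0,0,0],"turn":[0,0,0.22]},
    {"slide":[0,0,0],"turn":[0,0,0.22]},
    {"slide":[0,0,0],"turn":[0,0,0.22]},
    {"slide":[0,0,0],"turn":[0,0,0.22]},
  ],
)

```text
t: 14.9
tool_pos: [0.5221, -0.0276, 0.4087]
orientation: [3.125, 0.315, 0.001]
force: [-7.6, -0.1, 9.1]
opening: 0.0376
```

Call:
arm_command(
  motion=[
    {"slide":[0,0,0],"turn":[0,0,0.22]},
    {"slide":[0,0,0],"turn":[0,0,0.22]},
    {"slide":[0,0,0],"turn":[0,0,0.22]},
    {"slide":[0,0,0],"turn":[0,0,0.22]},
    {"slide":[0,0,0],"turn":[0,0,0.1]},
  ],
)

```text
t: 15.32
tool_pos: [0.5218, -0.0275, 0.4086]
orientation: [3.108, -0.454, -0.0]
force: [-9.4, 0.4, 10.1]
opening: 0.0378
```

```bash
python3 snap.py g3 wrist; python3 crop.py wrist_g3.png wg.png 100 100 312 234 2.4 1.3
```

```text
t 15.3667 pos [ 0.5218 -0.0275  0.4086] yaw -16.671789595666556 z [-0.0003 -0.0007 -1.    ] F [-9.7802  0.1917  9.6244] T [ 0.0504  1.8311 -0.0694] op 0.03742672281106887 q6 0.14042564792670248
```

View pics/wg.png

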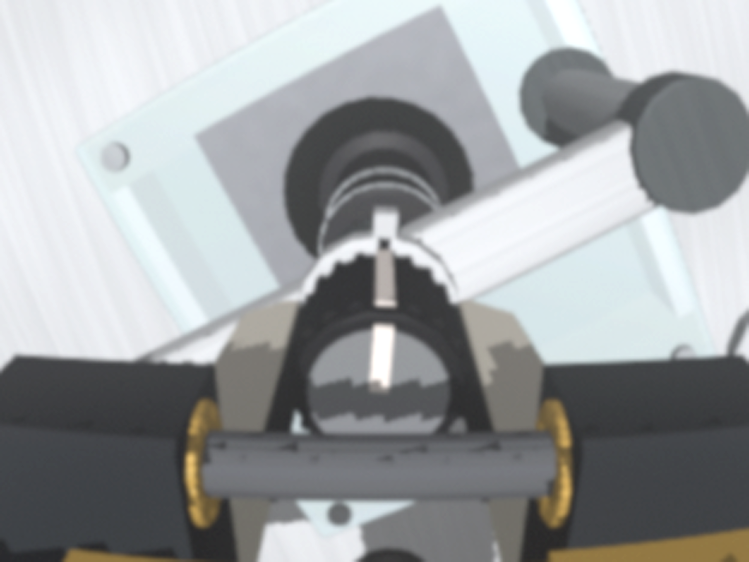

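Call:
arm_command(
  motion=[
    {"slide":[-0.0024,0.0007,-0.002],"turn":[0,0,0.1]},
    {"slide":[0,0,0],"turn":[0,0,0.2]},
    {"slide":[0,0,0],"turn":[0,0,0.2]},
    {"slide":[0,0,0],"turn":[0,0,0.2]},
    {"slide":[0,0,0],"turn":[0,0,0]},
  ],
)

```text
t: 15.78
tool_pos: [0.5212, -0.0274, 0.4087]
orientation: [-2.983, 0.986, -0.001]
force: [-4.9, 1.1, 5.7]
opening: 0.0376
```

```bash
python3 snap.py g4
```

```text
t 15.7833 pos [ 0.5212 -0.0274  0.4087] yaw -36.564954807860104 z [ 0.0007 -0.0002 -1.    ] F [-4.8549  1.0509  5.7096] T [ 0.1958  0.9443 -0.0868] op 0.03762315729470841 q6 0.487423567165446
```

Call:
arm_command(
  motion=[
    {"slide":[-0.001,0,-0.001],"turn":[0,0,0.1]},
    {"slide":[0,0,0],"turn":[0,0,0.1]},
    {"slide":[0,0,0],"turn":[0,0,0.1]},
    {"slide":[0,0,0],"turn":[0,0,0]},
    {"slide":[0,0,0],"turn":[0,0,0]},
  ],
)

```text
t: 16.2
tool_pos: [0.521, -0.0273, 0.4087]
orientation: [-2.906, 1.194, -0.002]
force: [-3.7, 0.1, 4.6]
opening: 0.0379
```

```bash
python3 snap.py g5 wrist; python3 crop.py wrist_g5.png wg5.png 210 160 100 90 6 1.3
```

```text
t 16.25 pos [ 0.521  -0.0272  0.4088] yaw -44.694775672712794 z [ 0.0012 -0.0003 -1.    ] F [-4.1273 -0.0463  3.745 ] T [ 0.1011  0.8071 -0.0237] op 0.03774928631160873 q6 0.6295991073853083
```

View pics/wg5.png

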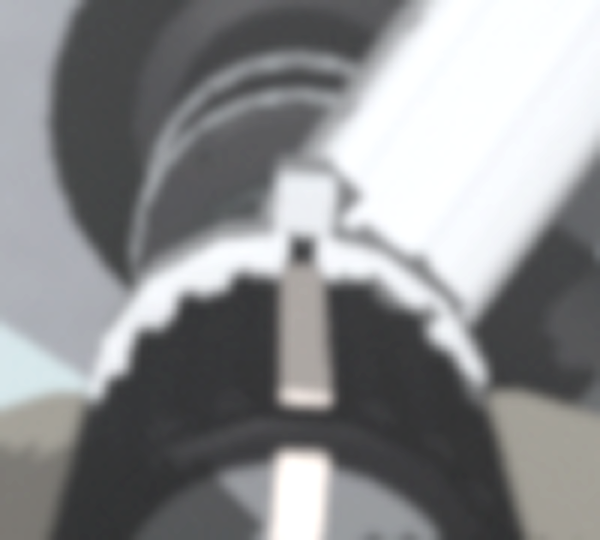

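Call:
arm_command(
  motion=[
    {"slide":[0,0,0],"turn":[0,0,0.08]},
    {"slide":[0,0,0],"turn":[0,0,0.08]},
    {"slide":[0,0,0],"turn":[0,0,0.08]},
    {"slide":[0,0,0],"turn":[0,0,0]},
    {"slide":[0,0,0],"turn":[0,0,0]},
  ],
)

```text
t: 16.67
tool_pos: [0.521, -0.0272, 0.4088]
orientation: [-2.828, 1.367, -0.002]
force: [-4.1, 0.4, 5.7]
opening: 0.0373
```

```bash
python3 snap.py g6 wrist; python3 crop.py wrist_g6.png wg6.png 210 160 100 90 6 1.3
```

```text
t 16.7167 pos [ 0.521  -0.0272  0.4088] yaw -51.57455965937541 z [ 0.001  -0.0001 -1.    ] F [-4.4169  0.0646  5.3383] T [0.147  0.9214 0.0573] op 0.03709087226231683 q6 0.749717050911426
```

View pics/wg6.png

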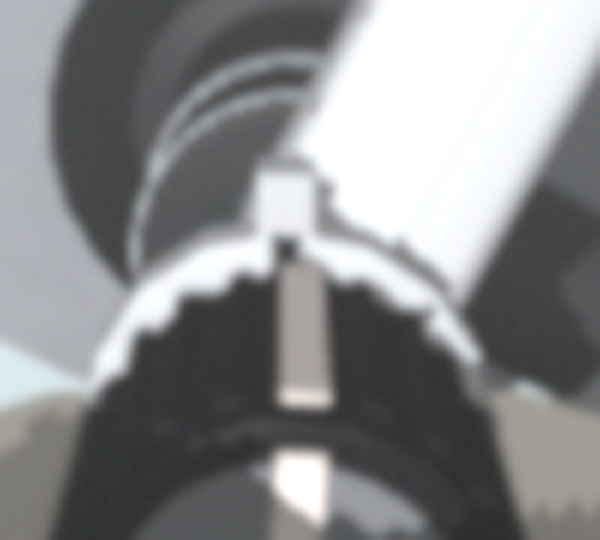

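Call:
arm_command(
  motion=[
    {"slide":[0,0,0],"turn":[0,0,0.1]},
    {"slide":[0,0,0],"turn":[0,0,0.1]},
    {"slide":[0,0,0],"turn":[0,0,0.14]},
    {"slide":[0,0,0],"turn":[0,0,0]},
    {"slide":[0,0,0],"turn":[0,0,0]},
  ],
)

```text
t: 17.13
tool_pos: [0.521, -0.0271, 0.4088]
orientation: [-2.702, 1.602, -0.001]
force: [-5.4, 1.0, 5.3]
opening: 0.0373
```

```bash
python3 snap.py g7 wrist; python3 crop.py wrist_g7.png wg7.png 210 160 100 90 6 1.3
```

```text
t 17.1833 pos [ 0.521  -0.0271  0.4088] yaw -61.30947368102782 z [ 0.0009  0.0001 -1.    ] F [-5.6428  1.0165  5.4656] T [0.2952 1.0343 0.0133] op 0.03763481664255222 q6 0.9197259954990141
```

View pics/wg7.png

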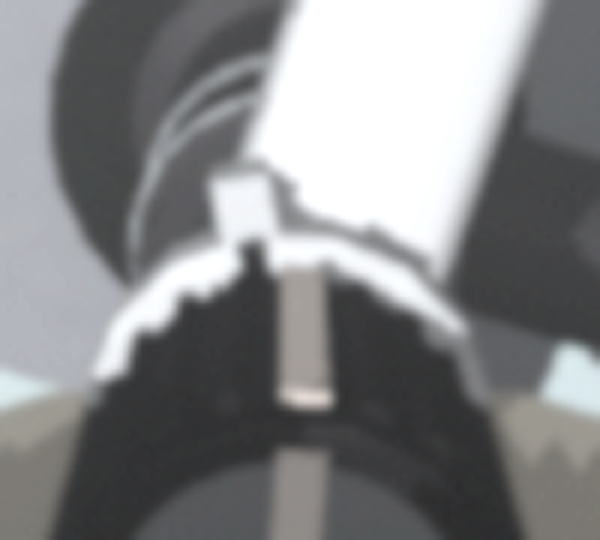

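Call:
arm_command(
  motion=[
    {"slide":[0,0,0],"turn":[0,0,0]},
    {"slide":[0,0,0],"turn":[0,0,0]},
    {"slide":[0,0,0],"turn":[0,0,0]},
    {"slide":[0,0,-0.02],"turn":[0,0,0]},
    {"slide":[0,0,-0.08],"turn":[0,0,0]},
  ],
  gripper=60,
)

```text
t: 17.6
tool_pos: [0.52, -0.0271, 0.4434]
orientation: [2.698, -1.604, -0.012]
force: [-0.3, 0.5, -0.5]
opening: 0.0558
```

Call:
arm_command(
  motion=[
    {"slide":[0,0,-0.08],"turn":[0,0,0]},
    {"slide":[0,0,0],"turn":[0,0,0]},
    {"slide":[0,0,0],"turn":[0,0,0]},
    {"slide":[0,0,0],"turn":[0,0,0]},
    {"slide":[0,0,0],"turn":[0,0,0]},
  ],
)

```text
t: 18.02
tool_pos: [0.5208, -0.0272, 0.4792]
orientation: [2.7, -1.606, -0.001]
force: [-0.3, 0.4, -0.9]
opening: 0.0562
```

```bash
python3 snap.py h wrist side; python3 crop.py wrist_h.png wh.png 150 90 210 160 3.6 1.3;python3 crop.py side_h.png sh.png 195 115 150 200 3 1.2
```

```text
t 18.1167 pos [ 0.5208 -0.0271  0.4789] yaw -61.49962513383434 z [-0.0014  0.0003 -1.    ] F [-0.0492  0.5288  0.4098] T [-0.0601  0.0079  0.0162] op 0.05576734015409302 q6 0.9229338693067349
```

View pics/wh.png

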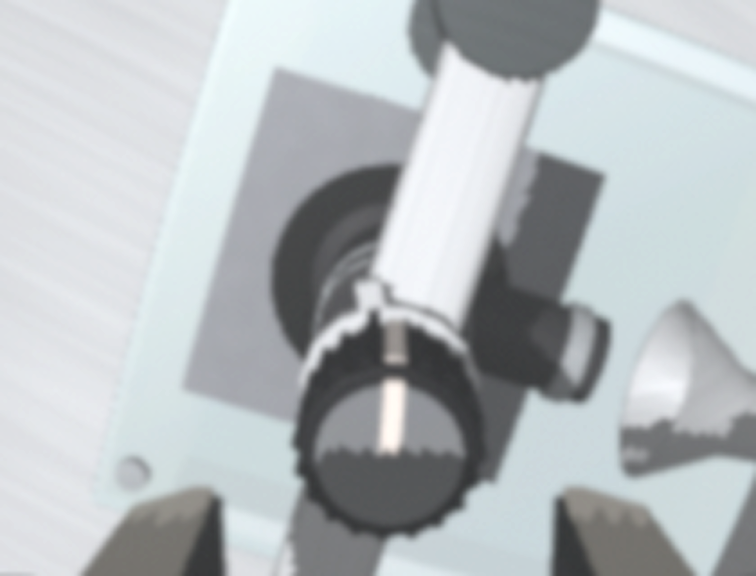

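View pics/sh.png

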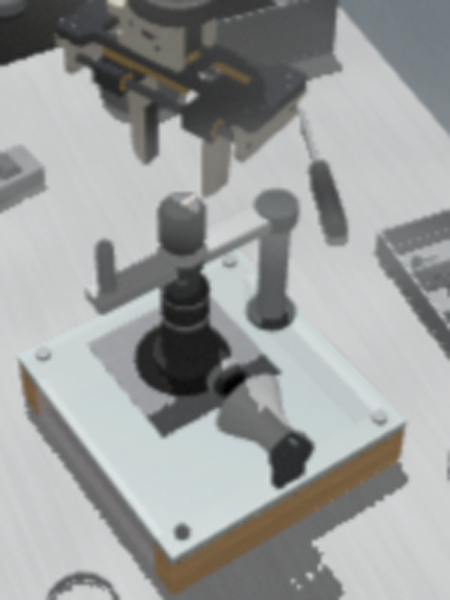

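```bash
python3 - <<'E'
from h import *
np.set_printoptions(precision=4,suppress=True)
c=dict(np.load('wrist_h.npz'))
f=lambda u,v:(150+(u+.5)/3.6-.5,90+(v+.5)/3.6-.5)
kc=wplane(c,*f(390,455),.255)[:2]
l=wplane(c,*f(396,380),.255)[:2]
for z in (.205,.21,.215):
  t=wplane(c,*f(371,292),z)[:2]-kc
  print(kc,np.linalg.norm(l-kc),np.linalg.norm(t),'line',np.degrees(np.arctan2(*(l-kc)[::-1])),'tooth',np.degrees(np.arctan2(t[1],t[0])))
print([np.degrees(np.arctan2(*((wplane(c,*f(u,v),.255)[:2]-kc)[::-1]))) for u,v in [(398,378)]])
E
python3 pl.py .36,.29,.40,10
```

```text
[ 0.5229 -0.0258] 0.01575192127876932 0.024244586217369947 line 24.167901461296456 tooth 39.240413942606
[ 0.5229 -0.0258] 0.01575192127876932 0.02517013287986593 line 24.167901461296456 tooth 38.64381559975251
[ 0.5229 -0.0258] 0.01575192127876932 0.026098214819702065 line 24.167901461296456 tooth 38.08959209254398
[np.float64(22.885936868117263)]
pos [ 0.5208 -0.0271  0.4789] dist 0.3642 turn [ 0.000e+00  1.000e-03 -1.248e+00] n 11
[{"slide":[-0.081, -0.002, 0.018],"turn":[0.0, 0.0, -0.227]},
{"slide":[-0.08, -0.012, 0.018],"turn":[0.0, 0.0, -0.227]},
{"slide":[-0.078, -0.02, 0.018],"turn":[0.0, 0.0, -0.227]},
{"slide":[-0.075, -0.029, 0.018],"turn":[0.0, 0.0, -0.227]},
{"slide":[-0.072, -0.038, 0.018],"turn":[0.0, 0.0, -0.227]}]
[{"slide":[-0.067, -0.045, 0.018],"turn":[-0.0, 0.0, -0.227]},
{"slide":[-0.061, -0.053, 0.018],"turn":[-0.0, 0.001, -0.227]},
{"slide":[-0.055, -0.059, 0.018],"turn":[-0.0, 0.0, -0.227]},
{"slide":[-0.048, -0.065, 0.018],"turn":[-0.0, 0.001, -0.227]},
{"slide":[-0.04, -0.07, 0.018],"turn":[-0.0, 0.0, -0.226]}]
[{"slide":[-0.032, -0.074, 0.018],"turn":[-0.0, 0.001, -0.227]},
{"slide":[0,0,0],"turn":[0,0,0]},
{"slide":[0,0,0],"turn":[0,0,0]},
{"slide":[0,0,0],"turn":[0,0,0]},
{"slide":[0,0,0],"turn":[0,0,0]}]
end [0.3601 0.2899 0.4   ]
```

```bash
python3 pl.py .3755,.305,.44,-77.5,10 .3755,.305,.274,-77.5,5
```

```text
pos [ 0.5208 -0.0271  0.4789] dist 0.3646 turn [0.001 0.001 0.279] n 10
[{"slide":[-0.09, -0.008, 0.01],"turn":[0.0, 0.0, 0.056]},
{"slide":[-0.091, -0.005, 0.01],"turn":[0.0, 0.0, 0.056]},
{"slide":[-0.09, -0.003, 0.009],"turn":[0.0, 0.0, 0.056]},
{"slide":[-0.091, 0.0, 0.01],"turn":[0.0, 0.0, 0.056]},
{"slide":[-0.091, 0.003, 0.01],"turn":[0.0, 0.0, 0.056]}]
[{"slide":[-0.09, 0.005, 0.01],"turn":[0.001, 0.0, 0.056]},
{"slide":[-0.09, 0.007, 0.01],"turn":[0.0, 0.0, 0.056]},
{"slide":[-0.09, 0.01, 0.009],"turn":[0.001, 0.0, 0.056]},
{"slide":[-0.09, 0.013, 0.01],"turn":[0.0, 0.001, 0.055]},
{"slide":[-0.09, 0.015, 0.01],"turn":[0.001, 0.0, 0.056]}]
end [0.3754 0.3052 0.44  ]
pos [0.3754 0.3052 0.44  ] dist 0.166 turn [-0.  0. -0.] n 5
[{"slide":[0.0, -0.0, 0.083],"turn":[-0.0, 0.0, -0.0]},
{"slide":[0.0, -0.0, 0.083],"turn":[-0.0, 0.0, -0.0]},
{"slide":[0.0, -0.0, 0.083],"turn":[-0.0, 0.0, -0.0]},
{"slide":[0.0, -0.0, 0.083],"turn":[-0.0, 0.0, -0.0]},
{"slide":[0.001, -0.0, 0.083],"turn":[-0.0, 0.0, -0.0]}]
end [0.3755 0.3048 0.274 ]
```

Call:
arm_command(
  motion=[
    {"slide":[-0.05,-0.004,0.005],"turn":[0,0,0.056]},
    {"slide":[-0.09,-0.006,0.01],"turn":[0,0,0.056]},
    {"slide":[-0.091,-0.003,0.01],"turn":[0,0,0.056]},
    {"slide":[-0.091,0,0.01],"turn":[0,0,0.056]},
    {"slide":[-0.091,0.003,0.01],"turn":[0,0,0.056]},
  ],
  gripper=0,
)

```text
t: 18.53
tool_pos: [0.4539, 0.1255, 0.4611]
orientation: [2.579, -1.794, -0.0]
force: [-0.4, 0.6, -0.5]
opening: 0.0271
```

Call:
arm_command(
  motion=[
    {"slide":[-0.09,0.005,0.01],"turn":[0,0,0.056]},
    {"slide":[-0.09,0.007,0.01],"turn":[0,0,0.056]},
    {"slide":[-0.09,0.01,0.01],"turn":[0,0,0.056]},
    {"slide":[-0.09,0.013,0.01],"turn":[0,0,0.056]},
    {"slide":[-0.09,0.015,0.01],"turn":[0,0,0.056]},
  ],
)

```text
t: 18.95
tool_pos: [0.381, 0.2918, 0.4412]
orientation: [2.447, -1.969, 0.001]
force: [-0.4, -0.0, -0.5]
opening: 0.0005
```

```bash
python3 snap.py i wrist; python3 crop.py wrist_i.png wi.png 0 0 512 384 1.5 1.0; python3 pl.py .3755,.305,.274,-77.5,5
```

```text
t 19.0 pos [0.3785 0.2962 0.4402] yaw -77.5563400235853 z [-0.0028  0.0021 -1.    ] F [-3.751   2.0094 -0.6816] T [0.0809 0.1113 0.0712] op 0.00015904912081043905 q6 1.9097260417608417
pos [0.3785 0.2962 0.4402] dist 0.1665 turn [ 0.002  0.003 -0.001] n 5
[{"slide":[-0.004, 0.0, 0.083],"turn":[0.001, 0.001, -0.0]},
{"slide":[-0.005, 0.001, 0.083],"turn":[0.001, 0.001, -0.0]},
{"slide":[-0.004, 0.0, 0.083],"turn":[0.001, 0.001, -0.001]},
{"slide":[-0.005, 0.001, 0.083],"turn":[0.001, 0.001, -0.0]},
{"slide":[-0.004, -0.0, 0.084],"turn":[0.001, 0.001, -0.001]}]
end [0.3755 0.3049 0.2738]
```

View pics/wi.png

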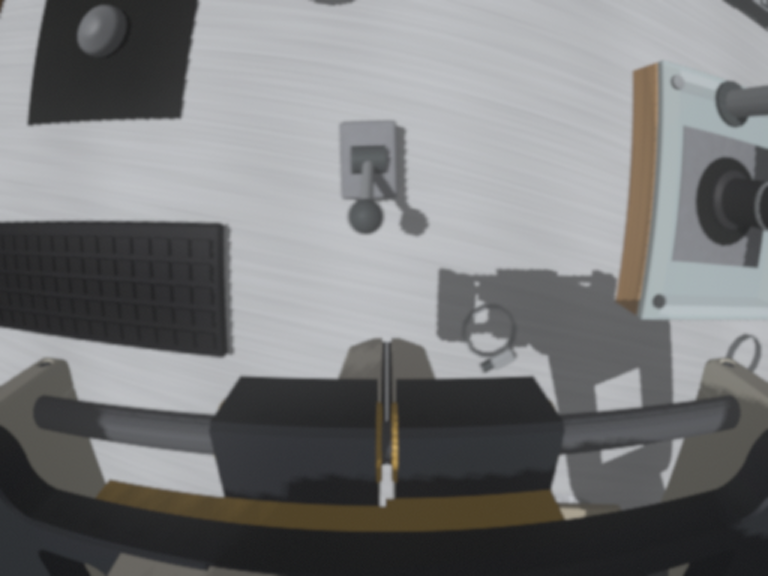

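Run:
```python
from h import *
np.set_printoptions(precision=4,suppress=True)
c=dict(np.load('wrist_i.npz'))
f=lambda u,v:((u+.5)/1.5-.5,(v+.5)/1.5-.5)
print('ball',wplane(c,*f(365,215),.101)); print('pivot',wplane(c,*f(369,160),.03), [wplane(c,*f(*p),.02)[:2] for p in [(341,123),(395,121),(397,197),(342,197)]])
```

```text
ball [0.4207 0.3167 0.101 ]
pivot [0.4613 0.3253 0.03  ] [array([0.4893, 0.3571]), array([0.5008, 0.3107]), array([0.4342, 0.2943]), array([0.424 , 0.3424])]
```

Call:
arm_command(
  motion=[
    {"slide":[-0.005,0,0.083],"turn":[0,0,0]},
    {"slide":[-0.005,0,0.083],"turn":[0,0,0]},
    {"slide":[-0.005,0,0.083],"turn":[0,0,0]},
    {"slide":[-0.005,0,0.083],"turn":[0,0,0]},
    {"slide":[-0.004,0,0.083],"turn":[0,0,0]},
  ],
)

```text
t: 19.42
tool_pos: [0.3798, 0.2996, 0.274]
orientation: [2.45, -1.966, 0.001]
force: [-0.3, -0.3, -0.0]
opening: 0.0003
```

```bash
python3 snap.py j wrist; python3 crop.py wrist_j.png wj.png 100 60 312 234 2.4 1.0; python3 pl.py .42,.3155,.274,-77.5,3
```

```text
t 19.4667 pos [0.3775 0.2981 0.2667] yaw -77.52541681452693 z [-0.0083 -0.0058 -0.9999] F [-4.1059 -2.3631 -5.6487] T [-0.123   0.2069  0.0488] op 0.000641688534377286 q6 1.9152769637409208
pos [0.3775 0.2981 0.2667] dist 0.0465 turn [ 0.009 -0.004 -0.   ] n 3
[{"slide":[-0.006, -0.038, -0.006],"turn":[0.006, -0.003, -0.0]},
{"slide":[-0.007, -0.037, -0.007],"turn":[0.006, -0.002, -0.0]},
{"slide":[-0.006, -0.038, -0.006],"turn":[0.007, -0.003, -0.001]},
{"slide":[0,0,0],"turn":[0,0,0]},
{"slide":[0,0,0],"turn":[0,0,0]}]
end [0.42   0.3153 0.274 ]
```

View pics/wj.png

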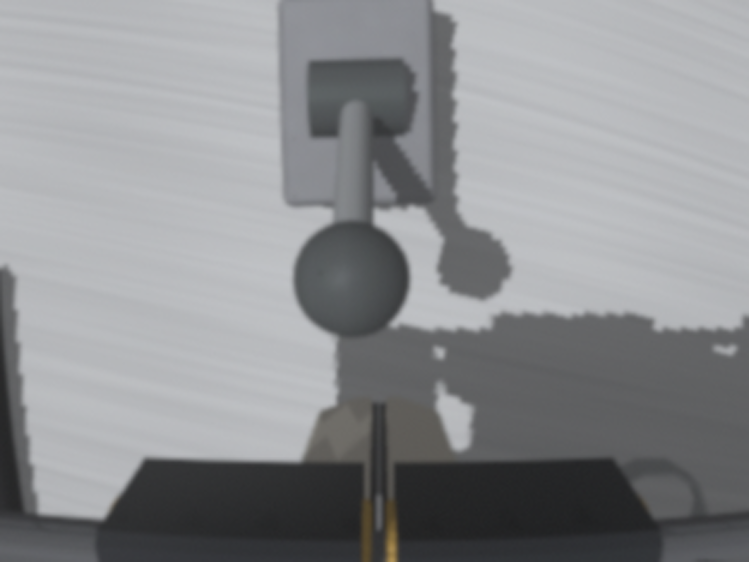

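Call:
arm_command(
  motion=[
    {"slide":[-0.015,0,0],"turn":[0,0,0]},
    {"slide":[0,-0.04,0],"turn":[0,0,0]},
    {"slide":[0,-0.04,0],"turn":[0,0,0]},
    {"slide":[0,-0.04,0],"turn":[0,0,0]},
    {"slide":[0,-0.04,0],"turn":[0,0,0]},
  ],
)

```text
t: 19.88
tool_pos: [0.443, 0.3204, 0.2793]
orientation: [-2.447, 1.965, -0.003]
force: [-0.2, -0.1, 0.6]
opening: 0.0005
```

```bash
python3 snap.py k wrist; python3 crop.py wrist_k.png wk.png 100 60 312 234 2.4 1.0
```

```text
t 19.9333 pos [0.4452 0.3205 0.2798] yaw -77.5737188364556 z [ 0.006   0.0024 -1.    ] F [-1.5407 -2.644   0.6   ] T [-0.0263  0.0374 -0.0365] op 0.0005698606247231627 q6 1.8850860928353206
```

View pics/wk.png

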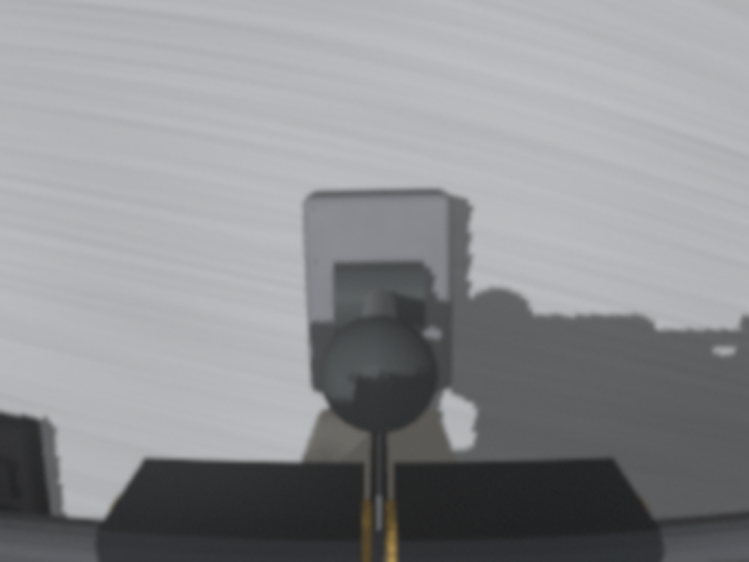

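Call:
arm_command(
  motion=[
    {"slide":[0,-0.02,0.005],"turn":[0,0,0]},
    {"slide":[0,-0.02,0.005],"turn":[0,0,0]},
    {"slide":[0,-0.02,0],"turn":[0,0,0]},
    {"slide":[0,-0.015,0],"turn":[0,0,0]},
    {"slide":[0,0,0],"turn":[0,0,0]},
  ],
)

```text
t: 20.35
tool_pos: [0.4717, 0.3261, 0.2725]
orientation: [-2.448, 1.967, -0.002]
force: [0.7, 0.2, 0.9]
opening: 0.0005
```

```bash
python3 snap.py l wrist; python3 crop.py wrist_l.png wl.png 100 60 312 234 2.4 1.0
```

```text
t 20.4 pos [0.4713 0.326  0.2724] yaw -77.56343646124309 z [ 0.0011 -0.0002 -1.    ] F [-1.1034 -0.4388 -0.0826] T [-0.0549 -0.0131  0.0218] op -9.31769156928997e-05 q6 1.8698582517882412
```

View pics/wl.png

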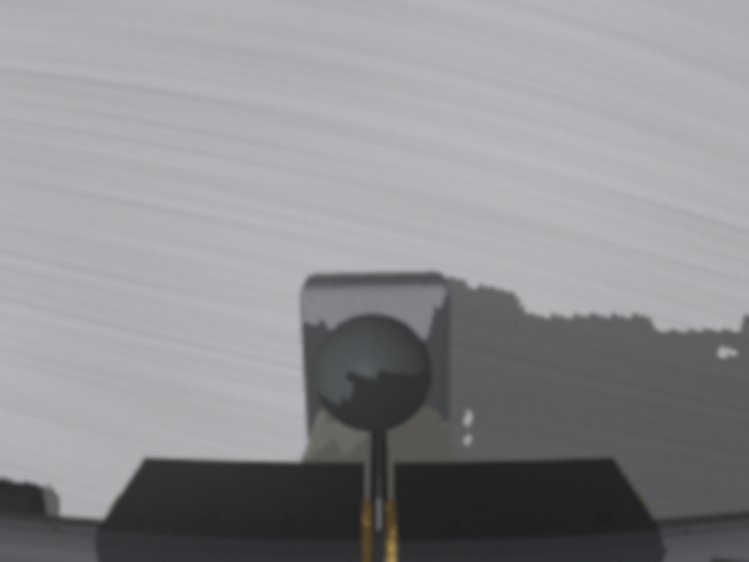

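Call:
arm_command(
  motion=[
    {"slide":[0,-0.01,0],"turn":[0,0,0]},
    {"slide":[0,-0.01,0],"turn":[0,0,0]},
    {"slide":[0,-0.01,0],"turn":[0,0,0]},
    {"slide":[0,0,0],"turn":[0,0,0]},
    {"slide":[0,0,0],"turn":[0,0,0]},
  ],
)

```text
t: 20.82
tool_pos: [0.4824, 0.3286, 0.2722]
orientation: [2.449, -1.967, -0.0]
force: [-4.2, -0.5, 2.4]
opening: 0.0007
```

Call:
arm_command(
  motion=[
    {"slide":[0,-0.005,0],"turn":[0,0,0]},
    {"slide":[0,-0.005,0],"turn":[0,0,0]},
    {"slide":[0,0,0],"turn":[0,0,0]},
    {"slide":[0,0,0],"turn":[0,0,0]},
    {"slide":[0,0,0],"turn":[0,0,0]},
  ],
)

```text
t: 21.23
tool_pos: [0.4843, 0.3292, 0.2719]
orientation: [2.445, -1.963, -0.005]
force: [-19.0, -5.1, 13.5]
opening: 0.0006
```

Call:
arm_command(
  motion=[
    {"slide":[0,0.04,0],"turn":[0,0,0]},
    {"slide":[0,0.08,0],"turn":[0,0,0]},
    {"slide":[0,0.06,-0.05],"turn":[0,0,0]},
    {"slide":[0,0.02,-0.09],"turn":[0,0,0]},
    {"slide":[0,0,-0.09],"turn":[0,0,0]},
  ],
)

```text
t: 21.65
tool_pos: [0.4061, 0.3115, 0.3635]
orientation: [2.447, -1.964, -0.001]
force: [1.3, 0.2, 0.3]
opening: 0.0002
```

Call:
arm_command(
  motion=[
    {"slide":[0,0,-0.09],"turn":[0,0,0]},
    {"slide":[0,0,0],"turn":[0,0,0]},
    {"slide":[0,0,0],"turn":[0,0,0]},
    {"slide":[0,0,0],"turn":[0,0,0]},
    {"slide":[0,0,0],"turn":[0,0,0]},
  ],
)

```text
t: 22.07
tool_pos: [0.4081, 0.312, 0.3987]
orientation: [2.448, -1.967, 0.0]
force: [0.0, -0.7, -0.1]
opening: 0.0003
```

```bash
python3 snap.py m wrist side scene; python3 crop.py wrist_m.png wm.png 0 0 512 384 1.5 1.0; python3 crop.py side_m.png sm.png 150 120 250 240 2.5 1.2; python3 crop.py scene_m.png cm.png 140 100 220 190 3.5 1.2
```

```text
t 22.2167 pos [0.4081 0.312  0.3986] yaw -77.55603148995431 z [-0.0013 -0.0016 -1.    ] F [-0.4351 -0.0927  0.2138] T [ 0.0207 -0.0105  0.0195] op 0.00041091785083421993 q6 1.9067455574701704
```

View pics/wm.png

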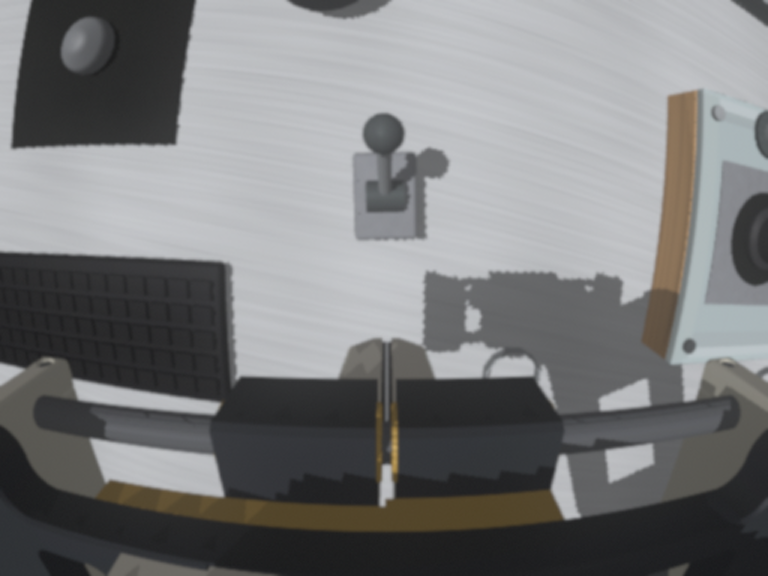

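View pics/sm.png

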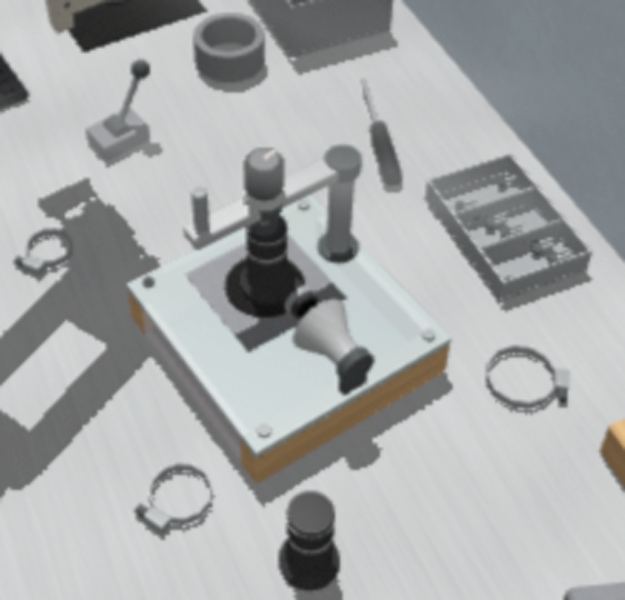

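View pics/cm.png

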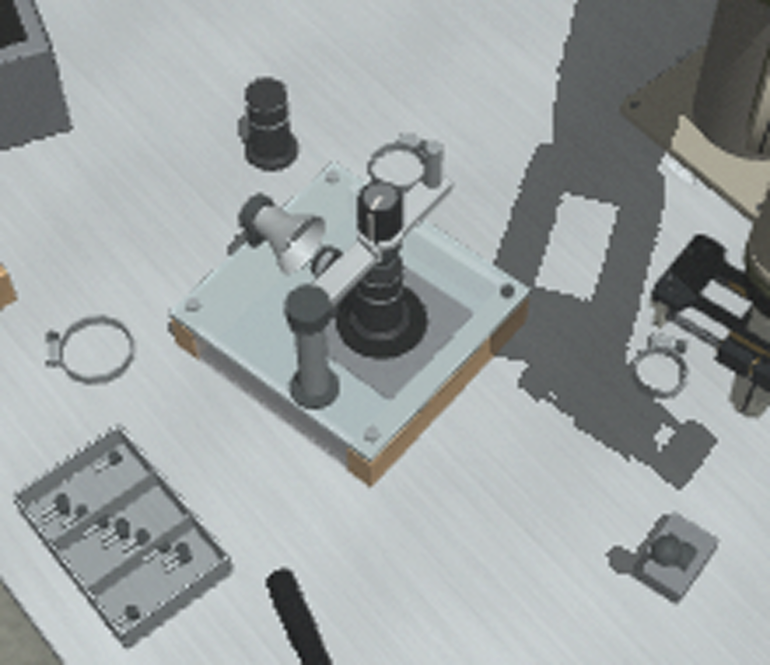

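```bash
python3 - <<'E'
from h import *
np.set_printoptions(precision=4,suppress=True)
S=lambda u,v:(150+(u+.5)/2.5-.5,120+(v+.5)/2.5-.5)
C=lambda u,v:(140+(u+.5)/3.5-.5,100+(v+.5)/3.5-.5)
c=dict(np.load('wrist_m.npz'))
f=lambda u,v:((u+.5)/1.5-.5,(v+.5)/1.5-.5)
print('ball',tri(C(668,547),S(141,69)),wplane(c,*f(383,133),.101),'pivot',wplane(c,*f(386,196),.03))
print('pin',tri(C(432,148),S(200,193)),'knob',tri(C(381,195),S(265,156)))
E
python3 crop.py side_m.png sm2.png 220 185 90 80 7 1.5
```

```text
ball (array([0.502 , 0.3333, 0.1033]), np.float64(0.006069950567696455)) [0.5043 0.3357 0.101 ] pivot [0.4626 0.3247 0.03  ]
pin (array([ 0.4486, -0.0416,  0.2517]), np.float64(0.0019545815293056344)) knob (array([ 0.5226, -0.0256,  0.259 ]), np.float64(0.004164293933703266))
```

View pics/sm2.png

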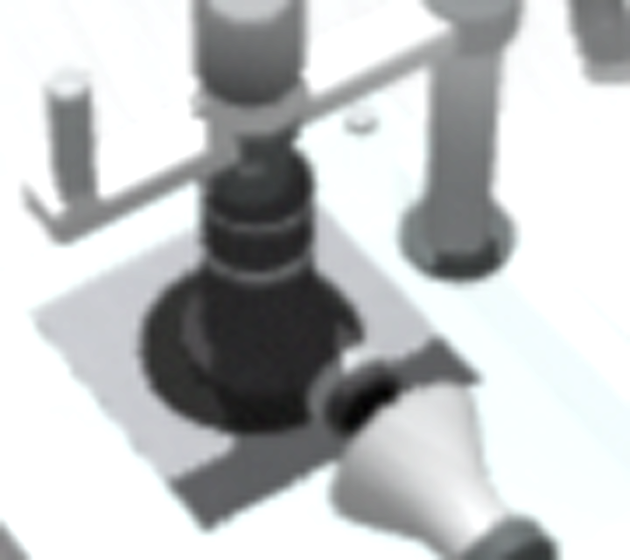

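```bash
python3 - <<'E'
from h import *
c=dict(np.load('wrist_h.npz'))
q=wproj(c,(.5369,-.1002,.099)); print((q-[150,90]+.5)*3.6-.5)
for a in (-4,4):
    t=np.radians(-79.4+a); print(a,(wproj(c,(.523+.075*np.cos(t),-.0265+.075*np.sin(t),.099))-[150,90]+.5)*3.6-.5)
for z in (.117,.081): print((wproj(c,(.5369,-.1002,z))-[150,90]+.5)*3.6-.5)
E
python3 crop.py wrist_h.png wh2.png 270 160 90 70 8 1.3
```

```text
[594.19111935 367.67717991]
-4 [588.47324515 381.42545213]
4 [598.7609221  354.09598263]
[603.97813274 381.44668425]
[585.2272664  355.10925359]
```

View pics/wh2.png

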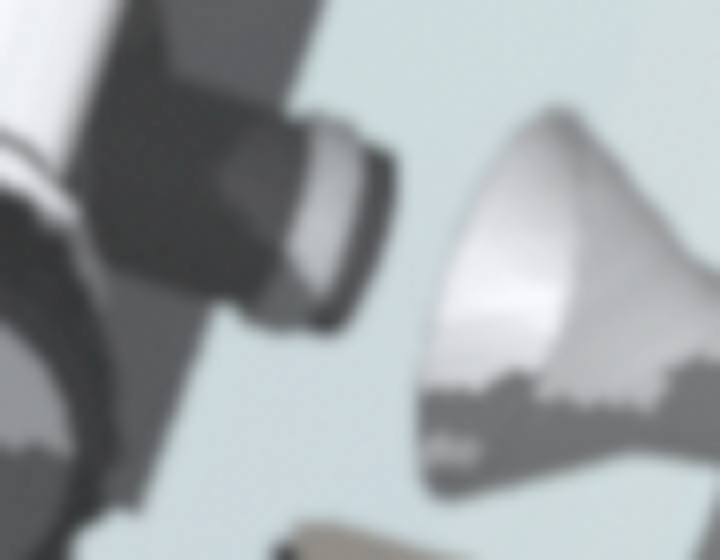

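Run:
```python
from h import *
c=dict(np.load('wrist_h.npz'))
f=lambda u,v:(270+(u+.5)/8-.5,160+(v+.5)/8-.5)
g=np.array([.523,-.0265])
for n,u,v in [('tip',368,243),('mouth',500,300)]:
    p=wplane(c,*f(u,v),.099)[:2]; d=p-g; print(n,p,np.linalg.norm(d),np.degrees(np.arctan2(d[1],d[0])))
print((wproj(c,(.5415,-.1248,.099))-[270,160]+.5)*8-.5)
```

```text
tip [ 0.53949348 -0.09994176] 0.07527102860506765 -77.34257350620291
mouth [ 0.54186313 -0.12403988] 0.09934709394031618 -79.05474552043029
[502.67080395 304.07445187]
```

Run:
```python
from plant import robot
print(robot.read_state()['t'], robot.close_job())
```

```text
the job is handed in; nothing more can be done
22.2167 None
```

The job is done in the order asked and handed in at about 22 s (limit 67 s), with the robot clear of everything.

- **Elbow:** It stands upright on the gasket, centred to about 1 mm in the wrist view. Its spout points at the horn. Seen along the jaw axis when I let go, it was in line with the box's -y to about 1°. After clamping, the coarser wrist view read about 2° off. I think that is pixel error, because the screw's drag would have turned the elbow the other way.
- **Clamp arm:** I swung it until it met its stop, with about 22 N at the handle pin. In the last pictures the pin and knob are at their home positions to within about 2 mm.
- **Thumbscrew:** I turned it clockwise about 2.83 rad in total. The pointer tooth had fallen about 0.25 rad behind the white line by then. That is past a definite slip (0.15 rad) and well under an eighth of a turn (0.78 rad). The slip was unchanged after I released the knob. The wrist torque reading was too noisy to show the slip, so this rests on the pictures.
- **Valve:** I pushed the lever until it met its end stop, at about 19 N. The ball moved about 85 mm, against the 86 mm expected for fully open.
- **Other loose parts:** I did not touch any of them. They look unmoved in the last pictures, though I did not measure them.

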